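# Return the empty counting cup to its leaning stack

## Task

The empty orange counting cup standing on the store counter belongs back in the leaning cup rack: nest it, mouth outwards, in the orange cup that hangs there. Tilt it into line with that cup, lower it gently until the walls just meet, and let go so that it rests there under its own weight, neither dropped in nor pressed down until it wedges tight. Leave the yellow cup of bolts and the other things on the counter where they are.

Things in the scene. Friction and masses are not known exactly. Their poses are not given: they have to be found in the camera images.
- orange_cup_mid (a point): Middle (on the axis, half-way up) of the loose empty orange cup: 125 mm tall, 0.1 to 0.16 kg, upright on the counter, mouth up, z axis up. Like a flowerpot: foot 46 mm across, taper widening 18 mm per 100 mm of height to 63 mm, then an upright rim band 66 mm across, 32.5 to 62.5 mm above this point, where it is gripped. Open top, bore 60 mm, band wall 3 mm or more.
- orange_mouth (a point): Centre of the rim plane of the orange cup that hangs fixed in the rack; same shape as the loose one. z axis: out of the mouth along its axis, leaning 30 degrees from vertical towards the robot's side; y: level, along the row of cups; x: up the sloping panel, away from the robot. Bore 60 mm wide here, narrowing 18 mm per 100 mm of depth.
- orange_home (a point): Where the loose cup's middle lies when nested home, walls just meeting: on the hanging cup's axis, 18 mm inside its mouth (give or take 0.5 mm); axes as orange_mouth. The rim then stands 45 mm out of the mouth, the rim band 15 mm clear of the hanging rim. Only the taper stops it: pressed in with over 25 N it jams. Let go a few mm short, it slides home by itself.
- rack: Fixed rack: grey panel 370 mm wide (y), 130 mm deep, rising away from the robot at 30 degrees, front edge 70, back 135 mm high, on a tube frame. Origin on the counter below the panel's centre. An orange, a blue and a yellow cup hang in it at y = -120, 0, 120 mm, order varies, 30 mm proud of the panel; the yellow has a second one nested properly in it, 75 mm proud.
- bolt_cup_mid (a point): Middle, half-way up, of the yellow cup in use: same shape as the loose orange cup, full of bolts (heads stand up to 8 mm over its rim), upright on the counter, its axis at least 110 mm from the orange cup's. To be left alone.
- wrench: A steel wrench 190 mm long lying flat on the counter in front of the rack, its length along its x axis; origin at the middle of its underside. To be left alone.
- carton: A closed brown carton 90 x 120 x 60 mm on the counter; origin at the centre of its underside. To be left alone.
- big_bolt: A large steel hexagon bolt standing on its head: head 42 mm across, shank 24 mm thick, 105 mm tall; origin at the centre of its underside. To be left alone.
There are look-alikes about, which are no part of the job. Leave any turquoise or white look-alike of the part that bears orange_cup_mid alone.

How it is judged (in metres and radians):
At the end, for the whole second after the job is handed in: The orange cup rests nested in the hanging one: middle 10.5 to 22 mm inside the mouth, within 5 mm of its axis (x and y) and 0.06 rad of its direction, still, not wedged (wall contact forces add up to under 35 N); cup of bolts, wrench, carton and big bolt within 30 mm of their places (z of orange_cup_mid in the frame of orange_mouth between -0.022 and -0.0105 m and x of orange_cup_mid in the frame of orange_mouth between -0.005 and 0.005 m and y of orange_cup_mid in the frame of orange_mouth between -0.005 and 0.005 m and angle between the z axis of orange_cup_mid and the z axis of orange_mouth, either way round below 0.06 rad and contact force between orange_cup and orange_seat below 35 N and linear speed of orange_cup below 0.02 m/s and distance of each of bolt_cup_mid, wrench, carton, big_bolt from where it was at the start of the episode below 0.03 m); the robot touches nothing.
It fails at once if the orange cup is rammed into the hanging one (wall contact forces adding up to over 80 N) (contact force between orange_cup and orange_seat above 80 N).
It fails at once if the orange cup is dropped or thrust into the hanging one (faster than 0.5 m/s with its foot inside the mouth) (linear speed of orange_cup above 0.5 m/s and distance between orange_cup_mid and orange_mouth below 0.062 m).
It fails at once if the cup of bolts, the wrench, the carton or the big bolt is shifted by more than 30 mm (distance of any of bolt_cup_mid, wrench, carton, big_bolt from where it was at the start of the episode above 0.03 m).
It also fails if it takes over 38 s, if anything falls off the work surface, if the arm or the gripper's body presses on something with over 40 N, if the wrist force passes 120 N, or if a joint passes its speed limit or range.

## Robot

A 6-joint arm with a two-finger parallel gripper is mounted at the origin on the work surface. World frame = base frame: x ahead of the robot, y to its left, z up, the work surface at z = 0. Lengths are in m, angles in degrees, forces in N, time in s.
With the tool pointing down it reaches from about 0.275 to 0.725 m from the base axis. Payload 5.6 kg.
Tool frame: the origin (TCP) lies at the very end of the fingers, on their centre line; the grasp point (between the pads) lies 19 mm behind it (bot.hold_point_z is the distance from the TCP to the grasp point, in m); z points along the fingers, x is the direction in which the jaws open and shut, and the axes are right-handed (so a half turn about z gives the same grasp; the last joint's range is limited). The gripper opens to 85 mm and grips with 20 to 120 N. Pads are 22 mm wide; open, the fingers measure 114 mm over their backs; the gripper's body (76 mm by 85 mm) begins 54 mm behind the grasp point. The pads swing forward as they close: fully open they stand 13 mm farther back than shut.
Start: joints at [88.728, 14.616, 6.199, 0, -81.583, -16.306], TCP at [0.166, 0.524, 0.231] pointing down, gripper open.
Joint ranges: [-168.99, 168.99], [-69.2, 112.95], [-62.41, 85.93], [-164.36, 98.24], [-168.68, -3.75], [-174.98, 174.98]. Speed limits (degrees/s): [147.25, 147.25, 180, 180, 180, 180].

## Interface

Orientations are given as a 3x3 rotation matrix whose columns are the frame's x, y, z axes.
In Python, from workcell import sensors, vision, bot gives the robot as it stands. The module is installed in compiled form; this text tells all that it offers.
- The arm moves only by the tool move_arm, never from a script. Its argument "moves" is a list of rows, each an object with "dp": the shift along the world's x, y, z in cm, a list of three; "yaw": the turn about the world's z in rad. A call has 1 to 20 rows; each row is the pose to reach, as a shift and turn from the pose measured when the call began; what a row does not reach only later rows make up. A row lasts 1/12 s, in which the tool goes at most 41.7 mm and 7.16 degrees, less where a joint would pass 70% of its speed; a pose out of reach is approached as far as the arm can. A call with a gripper value outside its range is refused whole. "claw" is the closure, from -1 (fully open) to 1 (shut), set as the call begins (left out, the last holds). The fingers move at their own pace and stop on an object; the grip force is fixed at half the most. Time passes only in rows, so rows that repeat a pose let the fingers close. It gives the time, the measured TCP pose, the force and the opening at its end, in the units of the state.
- sensors.get_state(): the state, without advancing time (a new reading comes with each control period).
- vision.camera(name): name is "scene" or "top" or "wrist"; returns a dict with "img" (384x512x3 uint8, red, green, blue), "fx", "fy", "cx", "cy" (pixels), "position" and "attitude" of the camera in the world; the wrist camera has in their place "hand_eye" (4x4, takes a point from camera to tool coordinates, whose origin is the TCP and whose axes are the tool frame's). Camera axes: x right, y down, z forward; pixel columns grow to the right and rows downward; lengths in m; the calibration is good to about 2 mm. A picture is of the moment at which its call begins: read the wrist's pose just before it. There is no depth.
- bot.hand_in(): hands the job in, once; it reports no verdict.
The state is a dict: "t": time; "joints": joint angles; "joint_vel": joint speeds; "joint_torque": joint torques, N m; "tool_pos": TCP position; "tool_rot": TCP orientation; "wrist_force": force on the tool from outside, world axes, zero at the start; "torque": the same for the moment, N m; "width": opening from 0.0 (shut) to 1.0 (fully open).
Only numpy, scipy, OpenCV 4.12 (cv2) and the standard library are available. Lean on these libraries where they do the work, as an engineer would, in place of code of your own. Each camera call takes 0.05 s, during which the arm holds its last target.

## Working session

There is one attempt and no reset: what is moved stays moved. The work goes in short steps, Python scripts to look and compute and a tool call to move; the robot and the scene stay as the last step left them, time stands still between calls to the robot, and variables do not carry over. Pictures are saved under pics/ and viewed, and the job is handed in when it is done.

Besides the shell and the picture viewer there is one more tool, called after "Call:" as name(argument=value, ...) on one line, values as JSON. move_arm: Moves the arm, as the interface text tells. Its arguments: {"type":"object","properties":{"moves":{"type":"array"},"claw":{"type":"number"}},"required":["moves"]}

```bash
mkdir -p pics; ls; python3 - <<'E'
from workcell import sensors, vision, bot
import cv2,numpy as np
np.set_printoptions(precision=4,suppress=True)
s=sensors.get_state()
for k in s: print(k,np.array(s[k]))
print(bot.hold_point_z,[a for a in dir(bot) if a[0]!='_'])
for n in ["scene","top","wrist"]:
    c=vision.camera(n); cv2.imwrite(f"pics/{n}0.png",c["img"][:,:,::-1])
    print(n,{k:np.array(v) for k,v in c.items() if k!="img"})
E
```

```text
pics
t 0.0
joints [ 88.7286  14.6548   6.1293  -0.0286 -81.586  -16.3067]
joint_vel [ 0.017   0.0103  0.0586  0.0127 -0.0212  0.01  ]
joint_torque [  0.0003 -38.6634  23.7938   5.3649  -0.0061   0.    ]
tool_pos [0.1659 0.5238 0.2304]
tool_rot [[-0.3021 -0.9533 -0.0005]
 [-0.9533  0.3021 -0.0019]
 [ 0.002  -0.0001 -1.    ]]
wrist_force [ 0.1141 -0.5795 -0.6049]
torque [ 0.043  -0.0533 -0.0008]
width 0.9991564122395016
0.0187 ['Unreachable', 'hand_in', 'hold_point_z']
scene {'fx': array(387.9788), 'fy': array(387.9788), 'cx': array(249.9897), 'cy': array(189.5996), 'position': array([ 1.0173, -0.2528,  0.7709]), 'attitude': array([[ 0.5543,  0.6268, -0.5477],
       [ 0.8321, -0.4325,  0.3473],
       [-0.0192, -0.6482, -0.7612]])}
top {'fx': array(450.9084), 'fy': array(450.9084), 'cx': array(255.533), 'cy': array(191.1474), 'position': array([0.4356, 0.0411, 1.0992]), 'attitude': array([[-0.015 , -0.9933,  0.1147],
       [-0.9999,  0.0141, -0.0083],
       [ 0.0066, -0.1149, -0.9934]])}
wrist {'fx': array(326.2235), 'fy': array(326.2235), 'cx': array(259.3539), 'cy': array(192.7963), 'hand_eye': array([[ 1.    , -0.0004,  0.0003,  0.0006],
       [ 0.0003,  0.9507,  0.31  , -0.08  ],
       [-0.0004, -0.31  ,  0.9507, -0.1433],
       [ 0.    ,  0.    ,  0.    ,  1.    ]])}
```

View pics/scene0.png

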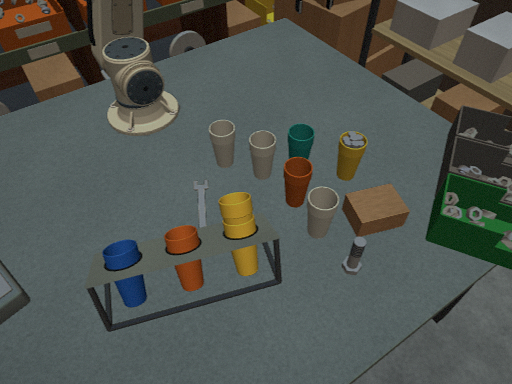

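View pics/top0.png

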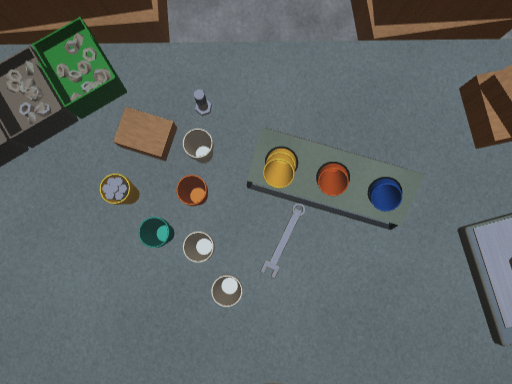

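View pics/wrist0.png

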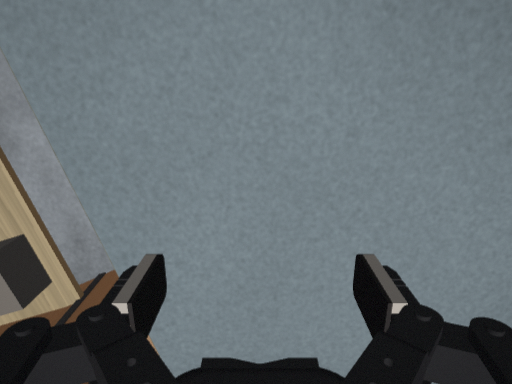

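```bash
cat > h.py <<'E'
import cv2,numpy as np
from scipy.optimize import least_squares
np.set_printoptions(precision=4,suppress=True)
def ray(c,u,v):
    d=np.array([(u-c["cx"])/c["fx"],(v-c["cy"])/c["fy"],1.]); R=np.array(c["attitude"]); return np.array(c["position"]),R@d
def atz(c,u,v,z):
    p,d=ray(c,u,v); return p+d*(z-p[2])/d[2]
def proj(c,P):
    q=(np.atleast_2d(P)-np.array(c["position"]))@np.array(c["attitude"])
    return np.c_[c["cx"]+c["fx"]*q[:,0]/q[:,2],c["cy"]+c["fy"]*q[:,1]/q[:,2]]
E
python3 - <<'E'
from h import *
for n,(x,y,w,h) in {"top0":(80,90,180,140),"top0b":(235,120,200,120),"scene0":(200,90,220,180),"scene0b":(80,180,220,150)}.items():
    im=cv2.imread(f"pics/{n[:-1] if n[-1]=='b' else n}.png")[y:y+h,x:x+w]
    f=min(800/w,600/h); cv2.imwrite(f"pics/crop_{n}.png",cv2.resize(im,None,fx=f,fy=f,interpolation=cv2.INTER_CUBIC))
E
```

```text
(no output)
```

View pics/crop_top0.png

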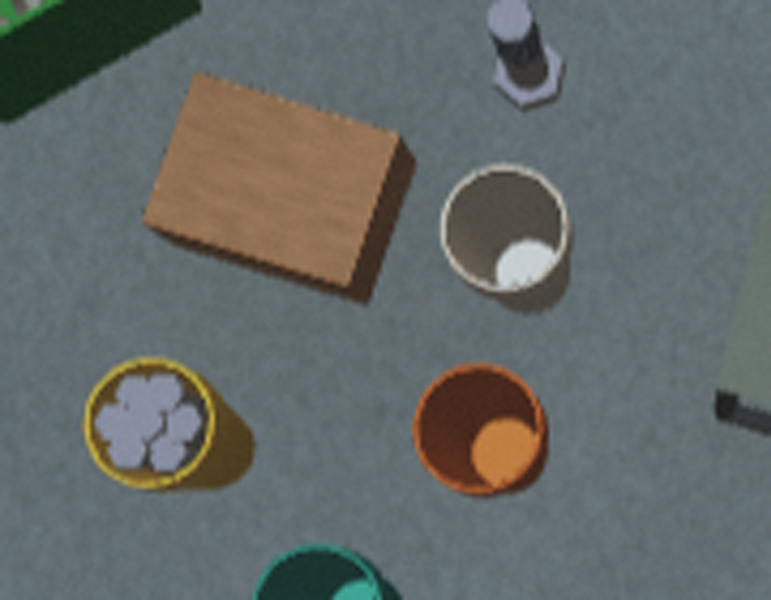

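View pics/crop_top0b.png

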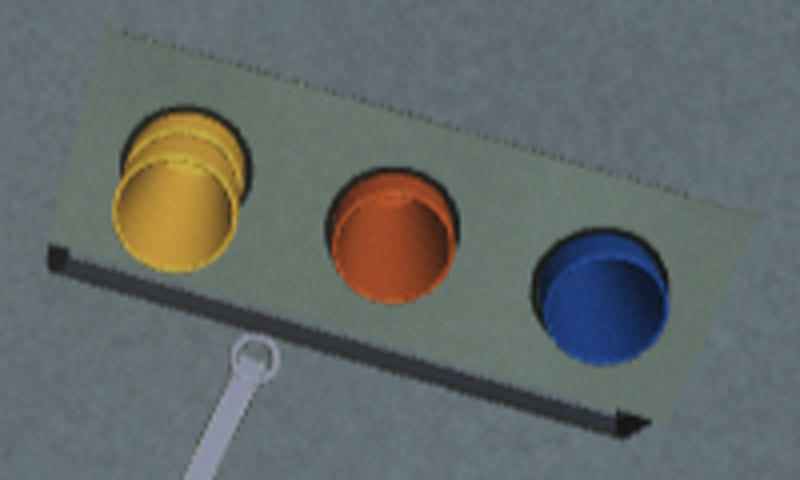

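View pics/crop_scene0.png

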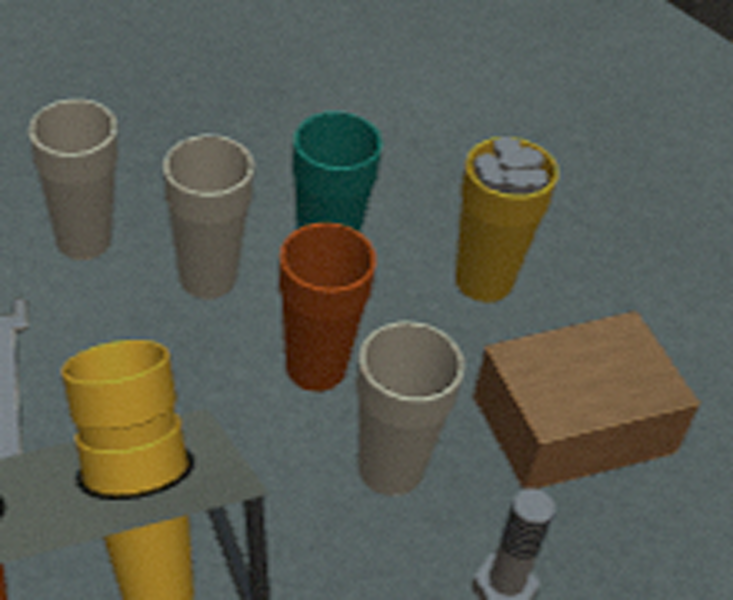

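View pics/crop_scene0b.png

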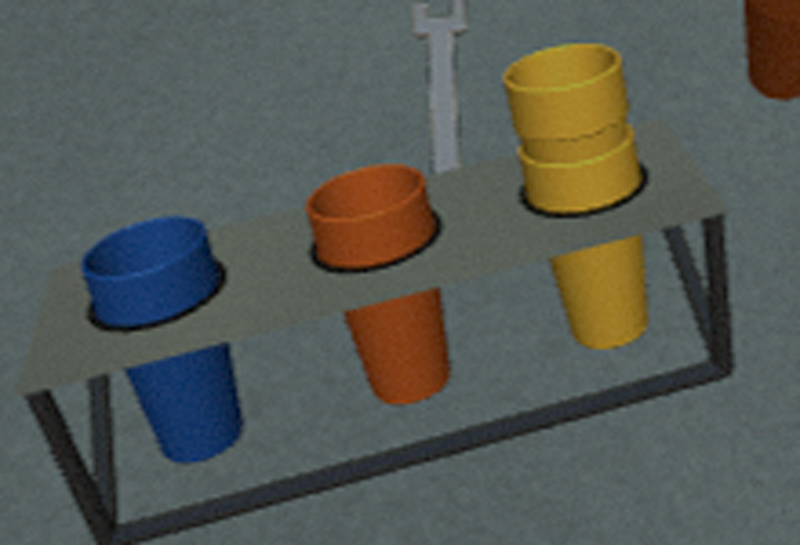

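```bash
cat > fit.py <<'E'
from h import *
from workcell import vision
C={n:vision.camera(n) for n in ("top","scene")}
def mask(c,roi,hue=(3,14),sat=140):
    im=cv2.cvtColor(np.ascontiguousarray(c["img"]),cv2.COLOR_RGB2HSV); x,y,w,h=roi
    m=((im[...,0]>=hue[0])&(im[...,0]<=hue[1])&(im[...,1]>sat)&(im[...,2]>40)).astype(np.uint8)
    k=np.zeros_like(m); k[y:y+h,x:x+w]=m[y:y+h,x:x+w]
    n,l,st,_=cv2.connectedComponentsWithStats(k); i=1+np.argmax(st[1:,4]); k=(l==i).astype(np.uint8)
    ct=max(cv2.findContours(k,cv2.RETR_EXTERNAL,cv2.CHAIN_APPROX_NONE)[0],key=len)[:,0].astype(np.float32)
    return k,ct
th=np.linspace(0,2*np.pi,60,endpoint=False)
def hull(c,o,R,secs):
    P=np.vstack([o+(np.c_[r*np.cos(th),r*np.sin(th),0*th+z])@R.T for r,z in secs])
    return cv2.convexHull(proj(c,P).astype(np.float32))
def resid(c,ct,h): # mask contour pixel centres lie ~.5 px inside
    return np.array([cv2.pointPolygonTest(h,(float(a),float(b)),True)-0.5 for a,b in ct])
E
python3 - <<'E'
from fit import *
mt=mask(C["top"],(165,160,60,60)); ms=mask(C["scene"],(275,140,45,80))
print(mt[0].sum(),ms[0].sum())
secs=[(.023,0),(.0315,.095),(.033,.095),(.033,.125)]
for nm,use in (("both","ts"),("top","t"),("scene","s")):
    f=lambda p:np.r_[resid(C["top"],mt[1],hull(C["top"],np.r_[p,0],np.eye(3),secs)) if 't' in use else [],resid(C["scene"],ms[1],hull(C["scene"],np.r_[p,0],np.eye(3),secs)) if 's' in use else []]
    r=least_squares(f,atz(C["top"],192,190,.125)[:2],diff_step=1e-3,loss="soft_l1"); print(nm,r.x,np.sqrt(np.mean(f(r.x)**2)))
# hanging
ht=mask(C["top"],(312,155,45,50)); hs=mask(C["scene"],(160,220,45,42)); 
for k,n in ((ht,"top"),(hs,"scene")): print(k[0].sum(), cv2.boundingRect(k[1].astype(np.int32)))
im=C["scene"]["img"].copy(); im[hs[0]>0]=(255,255,255); im[ms[0]>0]=(255,255,255)
cv2.imwrite("pics/msk.png",cv2.resize(im[130:300,90:330,::-1],None,fx=3,fy=3))
def Rr(yaw):
    a=np.radians(30); x=np.array([np.cos(a),0,np.sin(a)]);z=np.array([-np.sin(a),0,np.cos(a)]); y=np.cross(z,x)
    c,s=np.cos(yaw),np.sin(yaw); return np.array([[c,-s,0],[s,c,0],[0,0,1]])@np.c_[x,y,z]
# known height z .1285; yaw from panel: fit later
s2=[(.033,-.026),(.033,0)]
def g(p,use="ts"):
    o=np.r_[p[:2],p[2]]; R=Rr(p[3]*1.0)
    return np.r_[resid(C["top"],ht[1],hull(C["top"],o,R,s2)) if 't' in use else [],resid(C["scene"],hs[1],hull(C["scene"],o,R,s2)) if 's' in use else []]
p0=atz(C["top"],333,181,.1285)
# yaw from blue & orange mouths in top
b=atz(C["top"],386.5,198,.1285); yaw=np.arctan2(*(p0-b)[:2][::-1])-np.pi/2; print("p0",p0,b,np.linalg.norm(p0-b),np.degrees(yaw))
for fixz in (1,0):
  for use in ("ts","t","s"):
    if fixz: q=least_squares(lambda p:g([p[0],p[1],.1285,yaw],use),p0[:2],diff_step=1e-3,loss="soft_l1").x
    else:
        if use!="ts": continue
        q=least_squares(lambda p:g([p[0],p[1],p[2],yaw],use),p0,diff_step=1e-3,loss="soft_l1").x
    print(fixz,use,q)
E
```

```text
707 1101
both [0.5549 0.1734] 0.7037050412006051
top [0.5549 0.1739] 0.691990051791408
scene [0.5555 0.1725] 0.6742410657550771
804 (318, 163, 31, 33)
799 (164, 225, 36, 29)
p0 [ 0.5676 -0.1358  0.1285] [ 0.5288 -0.2506  0.1285] 0.12118194567673357 -18.67851376141023
1 ts [ 0.569  -0.1364]
1 t [ 0.5675 -0.1355]
1 s [ 0.5709 -0.1374]
0 ts [ 0.5681 -0.1364  0.1244]
```

View pics/msk.png

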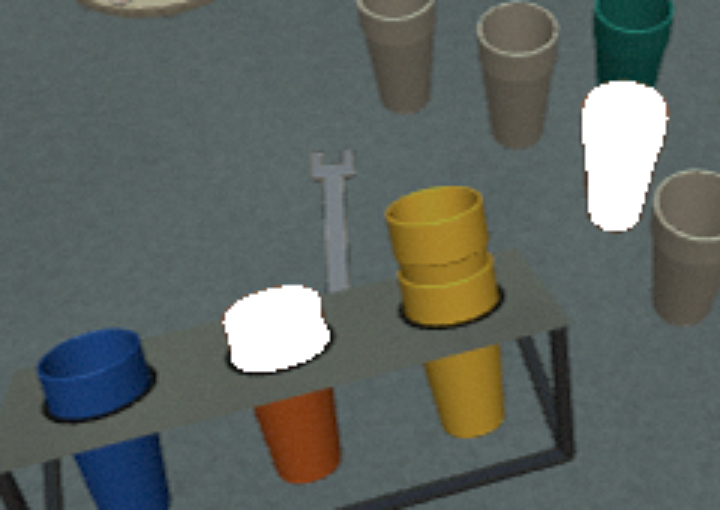

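Call:
move_arm(moves=[{"dp": [38.9, -35.1, 2], "yaw": -0.02}, {"dp": [38.9, -35.1, 2], "yaw": -0.02}, {"dp": [38.9, -35.1, 2], "yaw": -0.02}, {"dp": [38.9, -35.1, 2], "yaw": -0.02}, {"dp": [38.9, -35.1, 2], "yaw": -0.02}, {"dp": [38.9, -35.1, 2], "yaw": -0.02}, {"dp": [38.9, -35.1, 2], "yaw": -0.02}, {"dp": [38.9, -35.1, 2], "yaw": -0.02}, {"dp": [38.9, -35.1, 2], "yaw": -0.02}, {"dp": [38.9, -35.1, 2], "yaw": -0.02}, {"dp": [38.9, -35.1, 2], "yaw": -0.02}, {"dp": [38.9, -35.1, 2], "yaw": -0.02}, {"dp": [38.9, -35.1, 2], "yaw": -0.02}, {"dp": [38.9, -35.1, 2], "yaw": -0.02}, {"dp": [38.9, -35.1, 2], "yaw": -0.02}, {"dp": [38.9, -35.1, 2], "yaw": -0.02}, {"dp": [38.9, -35.1, 2], "yaw": -0.02}, {"dp": [38.9, -35.1, 2], "yaw": -0.02}], claw=-1)

```text
t: 1.75
tool_pos: [0.5544, 0.174, 0.2512]
tool_rot: [[-0.32, -0.948, 0.0], [-0.948, 0.32, -0.001], [0.0, -0.0, -1.0]]
wrist_force: [0.3, 0.7, 1.5]
width: 0.999
```

```bash
cat > wr.py <<'E'
from h import *
from workcell import sensors,vision
def wcam():
    s=sensors.get_state(); c=vision.camera("wrist"); T=np.eye(4); T[:3,:3]=s["tool_rot"]; T[:3,3]=s["tool_pos"]
    W=T@np.array(c["hand_eye"]); c["position"]=W[:3,3]; c["attitude"]=W[:3,:3]; return s,c
E
python3 - <<'E'
from wr import *
import fit
s,c=wcam(); cv2.imwrite("pics/wrist1.png",c["img"][:,:,::-1])
k,ct=fit.mask(c,(0,0,512,384))
print(cv2.boundingRect(ct.astype(np.int32)))
secs=[(.023,0),(.0315,.095),(.033,.095),(.033,.125)]
f=lambda p:fit.resid(c,ct,fit.hull(c,np.r_[p,0],np.eye(3),secs))
r=least_squares(f,[.555,.1734],diff_step=1e-3,loss="soft_l1"); print(r.x,np.sqrt(np.mean(f(r.x)**2)),np.array(s["tool_pos"]))
h=fit.hull(c,np.r_[r.x,0],np.eye(3),secs); im=np.ascontiguousarray(c["img"][:,:,::-1]); cv2.polylines(im,[h.astype(np.int32)],True,(255,0,0)); cv2.imwrite("pics/wrist1b.png",im)
E
```

```text
(223, 137, 76, 82)
[0.5546 0.1721] 0.548531854176951 [0.5545 0.1739 0.2512]
```

View pics/wrist1b.png

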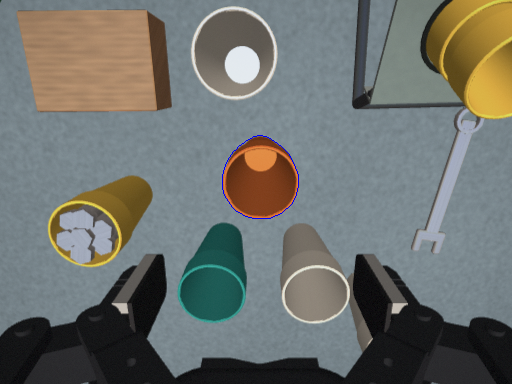

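Call:
move_arm(moves=[{"dp": [0.0, -0.1, -4], "yaw": 0}, {"dp": [0.0, -0.1, -8], "yaw": 0}, {"dp": [0.0, -0.1, -12], "yaw": 0}, {"dp": [0.0, -0.1, -14], "yaw": 0}, {"dp": [0.0, -0.1, -16], "yaw": 0}, {"dp": [0.0, -0.1, -16], "yaw": 0}, {"dp": [0.0, -0.1, -16], "yaw": 0}])

```text
t: 2.48
tool_pos: [0.5541, 0.1728, 0.0909]
tool_rot: [[-0.319, -0.948, -0.001], [-0.948, 0.319, -0.002], [0.002, 0.001, -1.0]]
wrist_force: [0.1, -0.7, 0.8]
width: 0.999
```

Call:
move_arm(moves=[{"dp": [0, 0, 0], "yaw": 0}, {"dp": [0, 0, 0], "yaw": 0}, {"dp": [0, 0, 0], "yaw": 0}, {"dp": [0, 0, 0], "yaw": 0}, {"dp": [0, 0, 0], "yaw": 0}, {"dp": [0, 0, 0], "yaw": 0}], claw=1)

```text
t: 2.98
tool_pos: [0.5558, 0.1733, 0.0936]
tool_rot: [[-0.319, -0.948, 0.004], [-0.948, 0.319, -0.0], [-0.001, -0.003, -1.0]]
wrist_force: [-0.4, -0.0, 5.6]
width: 0.753
```

Call:
move_arm(moves=[{"dp": [0, 0, 2], "yaw": 0}, {"dp": [0, 0, 6], "yaw": 0}, {"dp": [0, 0, 10], "yaw": 0}, {"dp": [0, 0, 14], "yaw": 0}, {"dp": [0, 0, 16], "yaw": 0}, {"dp": [0, 0, 16], "yaw": 0}])

```text
t: 3.48
tool_pos: [0.5581, 0.1739, 0.2607]
tool_rot: [[-0.319, -0.948, 0.015], [-0.948, 0.319, 0.005], [-0.009, -0.012, -1.0]]
wrist_force: [0.3, -0.6, -0.7]
width: 0.759
```

```bash
python3 - <<'E'
from wr import *
s,c=wcam(); cv2.imwrite("pics/wrist2.png",c["img"][:,:,::-1])
t=vision.camera("top");cv2.imwrite("pics/top2.png",t["img"][:,:,::-1])
for p in ((350,280),(380,300),(270,274),(300,207),(227,291)): print(p,atz(t,*p,0)[:2])
E
```

```text
(350, 280) [ 0.3445 -0.1918]
(380, 300) [ 0.2963 -0.2618]
(270, 274) [0.3617 0.0002]
(300, 207) [ 0.522  -0.0762]
(227, 291) [0.3232 0.1038]
```

View pics/wrist2.png

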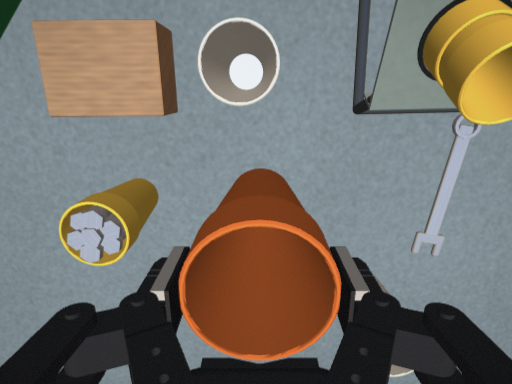

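View pics/top2.png

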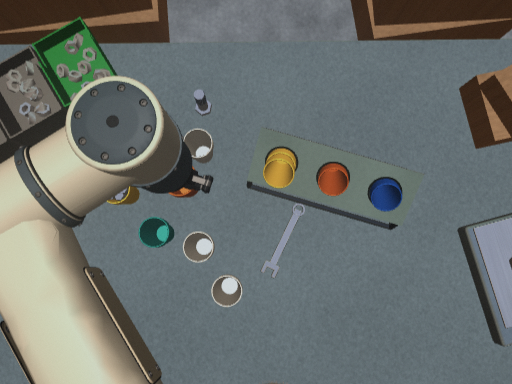

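Call:
move_arm(moves=[{"dp": [-19.8, -37.4, 0], "yaw": 0}, {"dp": [-19.8, -37.4, 0], "yaw": 0}, {"dp": [-19.8, -37.4, 0], "yaw": 0}, {"dp": [-19.8, -37.4, 0], "yaw": 0}, {"dp": [-19.8, -37.4, 0], "yaw": 0}, {"dp": [-19.8, -37.4, 0], "yaw": 0}, {"dp": [-19.8, -37.4, 0], "yaw": 0}, {"dp": [-19.8, -37.4, 0], "yaw": 0}, {"dp": [-19.8, -37.4, 0], "yaw": 0}, {"dp": [-19.8, -37.4, 0], "yaw": 0}, {"dp": [-19.8, -37.4, 0], "yaw": 0}, {"dp": [-19.8, -37.4, 0], "yaw": 0}, {"dp": [-19.8, -37.4, -4], "yaw": 0}, {"dp": [-19.8, -37.4, -8], "yaw": 0}, {"dp": [-19.8, -37.4, -12], "yaw": 0}, {"dp": [-19.8, -37.4, -15.5], "yaw": 0}, {"dp": [-19.8, -37.4, -15.5], "yaw": 0}, {"dp": [-19.8, -37.4, -15.5], "yaw": 0}])

```text
t: 5.08
tool_pos: [0.3568, -0.1995, 0.0988]
tool_rot: [[-0.318, -0.948, 0.001], [-0.948, 0.318, 0.003], [-0.003, 0.0, -1.0]]
wrist_force: [0.8, -0.2, 1.0]
width: 0.757
```

```bash
python3 - <<'E'
from wr import *
c=vision.camera("scene");cv2.imwrite("pics/scene3.png",cv2.resize(c["img"][60:384,:400,::-1],None,fx=1.8,fy=1.8))
s=sensors.get_state(); print(np.array(s["tool_pos"]),np.array(s["tool_rot"])[:,2],np.array(s["wrist_force"]),s["joints"])
E
```

```text
[ 0.3582 -0.1999  0.1003] [ 0.0042  0.0019 -1.    ] [-0.3448 -0.3571  0.4887] [ -7.1808   3.8192 -26.9371  -0.1593 -59.0163  78.7376]
```

View pics/scene3.png

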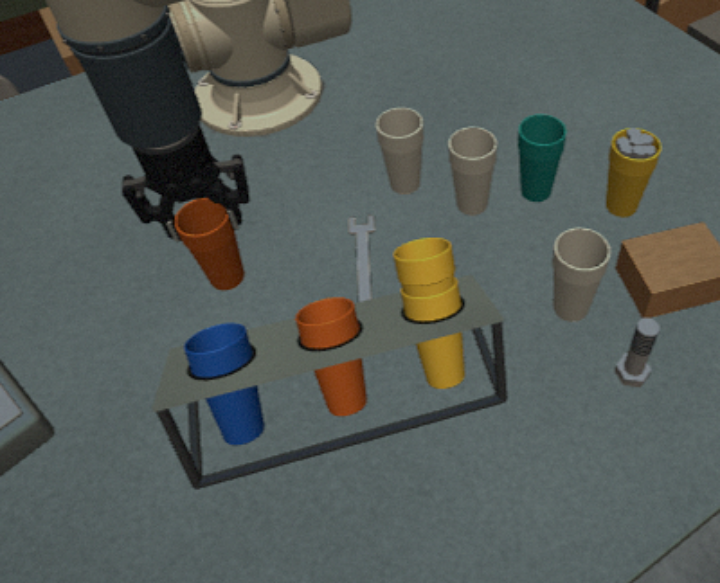

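Call:
move_arm(moves=[{"dp": [0, 0, -0.6], "yaw": 0}, {"dp": [0, 0, -1.1], "yaw": 0}, {"dp": [0, 0, -1.1], "yaw": 0}, {"dp": [-0.5, 0.16, -1.1], "yaw": 0}, {"dp": [-0.9, 0.3, -1.0], "yaw": 0}, {"dp": [-1.4, 0.47, -0.9], "yaw": 0}, {"dp": [-1.9, 0.63, -0.9], "yaw": 0}, {"dp": [-2.4, 0.8, -0.85], "yaw": 0}, {"dp": [-2.82, 0.95, -0.85], "yaw": 0}, {"dp": [-2.82, 0.95, -0.85], "yaw": 0}])

```text
t: 5.97
tool_pos: [0.3288, -0.1901, 0.0917]
tool_rot: [[-0.318, -0.948, 0.004], [-0.948, 0.318, 0.002], [-0.003, -0.003, -1.0]]
wrist_force: [0.6, -0.4, -0.9]
width: 0.756
```

```bash
cat > tilt.py <<'E'
from fit import *
from workcell import sensors
import sys
# fit held cup: tool pose gives grip; unknown: tilt about jaw axis and position; use scene (and top if visible)
s=sensors.get_state(); R=np.array(s["tool_rot"]); p=np.array(s["tool_pos"]); print("tcp",p,"z",R[:,2],"F",np.array(s["wrist_force"]),"T",np.array(s["torque"]))
c=C["scene"]; secs=[(.023,-.0625),(.0315,.0325),(.033,.0325),(.033,.0625)]
pr=proj(c,p-[0,0,.03])[0].astype(int); roi=(max(pr[0]-55,0),max(pr[1]-60,0),110,120)
if len(sys.argv)>1: roi=tuple(int(v) for v in sys.argv[1].split(','))
k,ct=mask(c,roi)
yaw=np.radians(-18.7)
def Rc(a,b=0):
    x=np.array([np.cos(a),0,np.sin(a)]);z=np.array([-np.sin(a),0,np.cos(a)]); y=np.cross(z,x)
    cc,ss=np.cos(yaw),np.sin(yaw); Rz=np.array([[cc,-ss,0],[ss,cc,0],[0,0,1]])
    return Rz@cv2.Rodrigues(np.array([float(b),0,0]))[0]@np.c_[x,y,z]
g=p+R[:,2]*-.0187
def f(q):
    Rr=Rc(q[0]); o=g+Rr@np.array([q[1],q[3],-q[2]])
    return np.r_[resid(c,ct,hull(c,o,Rr,secs)),(q[1])*100,(q[2]-.047)*200,q[3]*200]
best=min((least_squares(f,[a,0,.047,0],diff_step=1e-3,loss="soft_l1",x_scale=[.3,.01,.01,.01]) for a in (0,.25,.5)),key=lambda r:r.cost)
q=best.x; print("tilt deg",np.degrees(q[0]),"off",q[1:],"rms px",np.sqrt(np.mean(f(q)[:len(ct)]**2)), "npix",k.sum())
Rr=Rc(q[0]); o=g+Rr@np.array([q[1],q[3],-q[2]]); print("cup mid",o)
im=np.ascontiguousarray(c["img"][:,:,::-1]); im=cv2.resize(im,None,fx=4,fy=4,interpolation=cv2.INTER_CUBIC); cv2.polylines(im,[(hull(c,o,Rr,secs)*4+2).astype(np.int32)],True,(255,0,0))
x,y=max(pr[0]-90,0),max(pr[1]-70,0); cv2.imwrite("pics/tilt.png",im[4*y:4*y+600,4*x:4*x+720])
E
python3 tilt.py
```

```text
tcp [ 0.3295 -0.1903  0.0917] z [ 0.0037  0.002  -1.    ] F [-0.3531 -0.2798 -1.7038] T [-0.0374 -0.0647  0.0337]
tilt deg -0.3046229823875818 off [-0.0117  0.0615 -0.0043] rms px 0.5624315590961269 npix 1189
cup mid [ 0.3167 -0.1906  0.049 ]
```

View pics/tilt.png

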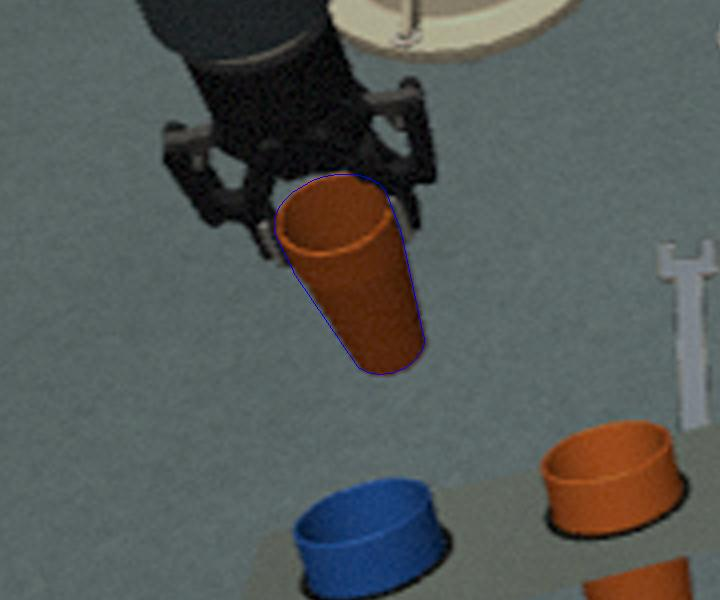

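```bash
sed -i 's/(q\[1\])\*100,(q\[2\]-.047)\*200,q\[3\]\*200/q[1]*4000,(q[2]-.047)*3000,q[3]*3000/' tilt.py; sed -i 's/for a in (0,.25,.5)/for a in (0,.15,.25,.35,.5)/' tilt.py; python3 tilt.py
```

```text
tcp [ 0.3298 -0.1904  0.0917] z [ 0.0037  0.002  -1.    ] F [-0.1256 -0.0774 -0.7127] T [-0.0042  0.0845 -0.0121]
tilt deg -0.4942527674479691 off [ 0.0002  0.0483 -0.0011] rms px 0.7578341853762538 npix 1192
cup mid [ 0.3292 -0.1914  0.062 ]
```

View pics/tilt.png

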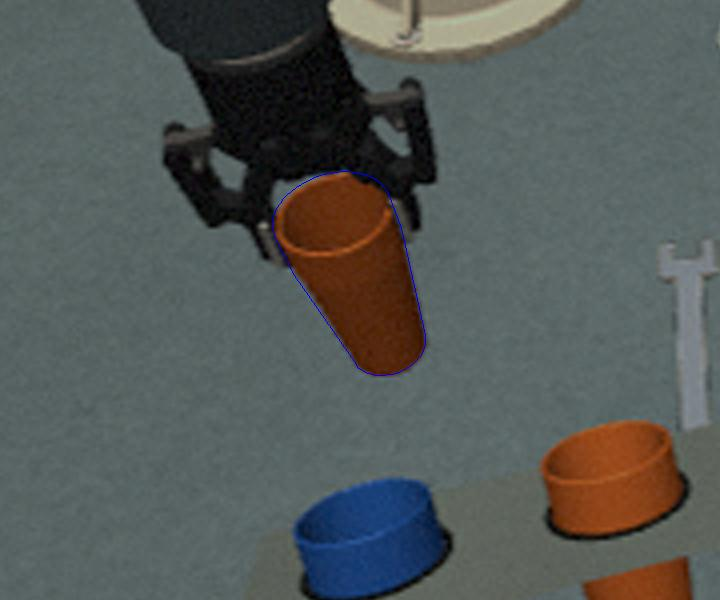

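Call:
move_arm(moves=[{"dp": [2.8, -0.95, 0], "yaw": 0}, {"dp": [2.8, -0.95, -0.2], "yaw": 0}, {"dp": [2.8, -0.95, -0.4], "yaw": 0}, {"dp": [2.8, -0.95, -0.6], "yaw": 0}, {"dp": [2.8, -0.95, -0.8], "yaw": 0}, {"dp": [2.8, -0.95, -0.8], "yaw": 0}])

```text
t: 6.67
tool_pos: [0.365, -0.2027, 0.091]
tool_rot: [[-0.314, -0.949, 0.018], [-0.949, 0.314, -0.005], [-0.001, -0.019, -1.0]]
wrist_force: [-4.5, 4.1, 43.6]
width: 0.755
```

Call:
move_arm(moves=[{"dp": [0, 0, -0.4], "yaw": 0}, {"dp": [0, 0, -0.4], "yaw": 0}, {"dp": [-0.47, 0.16, -0.3], "yaw": 0}, {"dp": [-0.93, 0.31, -0.25], "yaw": 0}, {"dp": [-1.4, 0.47, -0.2], "yaw": 0}, {"dp": [-1.87, 0.63, -0.17], "yaw": 0}, {"dp": [-2.35, 0.79, -0.17], "yaw": 0}, {"dp": [-2.82, 0.95, -0.2], "yaw": 0}, {"dp": [-2.82, 0.95, -0.2], "yaw": 0}])

```text
t: 7.42
tool_pos: [0.3405, -0.1942, 0.0914]
tool_rot: [[-0.313, -0.949, 0.027], [-0.95, 0.313, -0.008], [-0.001, -0.029, -1.0]]
wrist_force: [4.8, -2.3, 6.4]
width: 0.753
```

```bash
python3 tilt.py
```

```text
tcp [ 0.3407 -0.1943  0.0914] z [ 0.0269 -0.0084 -0.9996] F [ 3.647  -2.3986  7.4518] T [-0.636  -2.0405 -0.0282]
tilt deg -11.204724903897992 off [ 0.0002  0.0473 -0.0008] rms px 0.8263352114898266 npix 1077
cup mid [ 0.3315 -0.192   0.0637]
```

View pics/tilt.png

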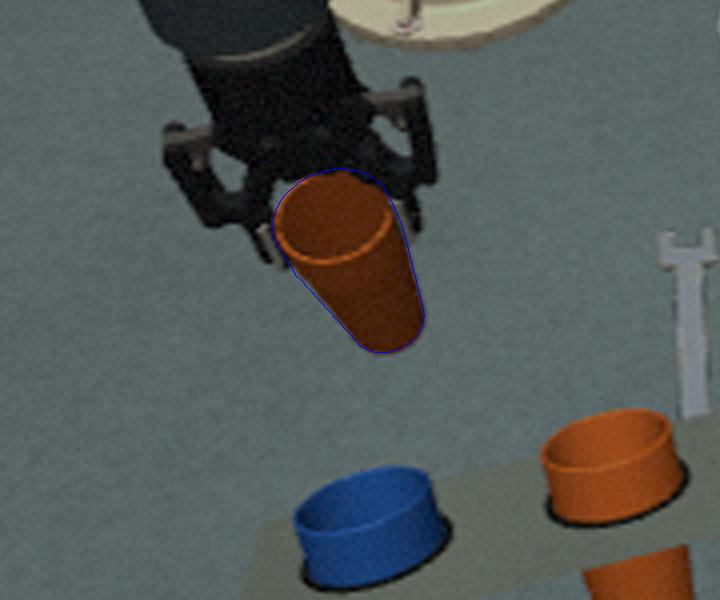

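Call:
move_arm(moves=[{"dp": [0, 0, 1], "yaw": 0}, {"dp": [4.2, -1.4, 1], "yaw": 0}, {"dp": [4.2, -1.4, 1], "yaw": 0}, {"dp": [4.2, -1.4, 0.2], "yaw": 0}, {"dp": [4.2, -1.4, -0.45], "yaw": 0}, {"dp": [4.2, -1.4, -0.45], "yaw": 0}, {"dp": [3.7, -1.23, -0.5], "yaw": 0}, {"dp": [3.16, -1.05, -0.55], "yaw": 0}, {"dp": [2.6, -0.9, -0.6], "yaw": 0}, {"dp": [2.12, -0.7, -0.68], "yaw": 0}, {"dp": [1.65, -0.55, -0.6], "yaw": 0}, {"dp": [1.17, -0.38, -0.52], "yaw": 0}, {"dp": [0.7, -0.22, -0.47], "yaw": 0}, {"dp": [0.22, -0.06, -0.45], "yaw": 0}, {"dp": [-0.25, 0.1, -0.45], "yaw": 0}, {"dp": [-0.72, 0.26, -0.47], "yaw": 0}])

```text
t: 8.85
tool_pos: [0.3375, -0.1925, 0.0893]
tool_rot: [[-0.311, -0.95, 0.038], [-0.95, 0.311, -0.011], [-0.001, -0.039, -0.999]]
wrist_force: [1.6, 1.2, 4.8]
width: 0.755
```

```bash
python3 tilt.py
```

```text
tcp [ 0.3367 -0.1922  0.0892] z [ 0.0363 -0.0109 -0.9993] F [ 3.8824  1.4378 13.2421] T [ 0.3409 -1.5505  0.0854]
tilt deg -2.3049111509257 off [ 0.0001  0.0472 -0.0009] rms px 0.7306020771708034 npix 1184
cup mid [ 0.334  -0.1923  0.0608]
```

View pics/tilt.png

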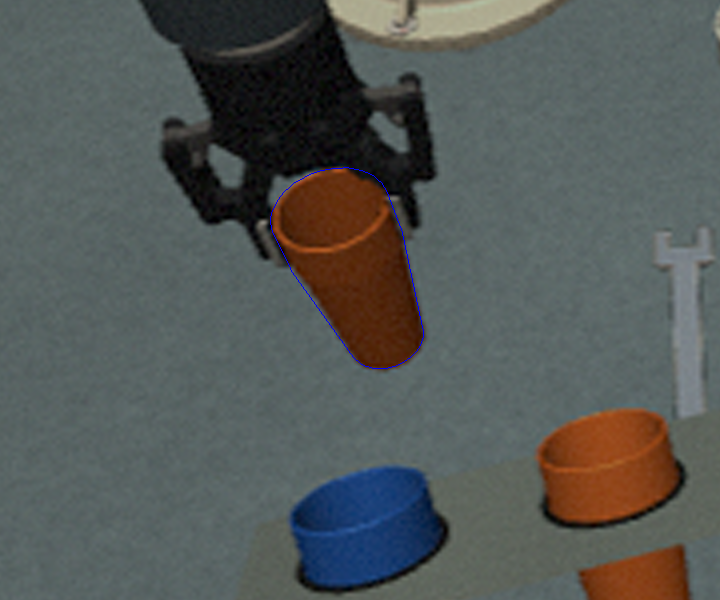

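Call:
move_arm(moves=[{"dp": [0, 0, 4], "yaw": 0}, {"dp": [0, 0, 8], "yaw": 0}, {"dp": [0, 0, 12], "yaw": 0}, {"dp": [2, 2, 16], "yaw": 0}, {"dp": [5, 4.5, 17], "yaw": 0}, {"dp": [8, 7, 17], "yaw": 0}, {"dp": [10.9, 9.8, 17], "yaw": 0}, {"dp": [10.9, 9.8, 17], "yaw": 0}, {"dp": [10.9, 9.8, 17], "yaw": 0}, {"dp": [10.9, 9.8, 17], "yaw": 0}])

```text
t: 9.78
tool_pos: [0.4443, -0.0941, 0.2577]
tool_rot: [[-0.31, -0.95, 0.033], [-0.951, 0.31, -0.011], [0.0, -0.035, -0.999]]
wrist_force: [0.0, -1.3, -1.5]
width: 0.755
```

```bash
python3 - <<'E'
from wr import *
s,c=wcam(); cv2.imwrite("pics/wrist4.png",c["img"][:,:,::-1])
t=vision.camera("top");cv2.imwrite("pics/top4.png",t["img"][:,:,::-1])
print(s["tool_pos"],s["tool_rot"])
import pickle; pickle.dump((s,c),open("w4.pkl","wb"))
E
```

```text
[ 0.4443 -0.0941  0.2577] [[-0.3104 -0.95    0.0328]
 [-0.9506  0.3103 -0.0108]
 [ 0.0001 -0.0346 -0.9994]]
```

View pics/wrist4.png

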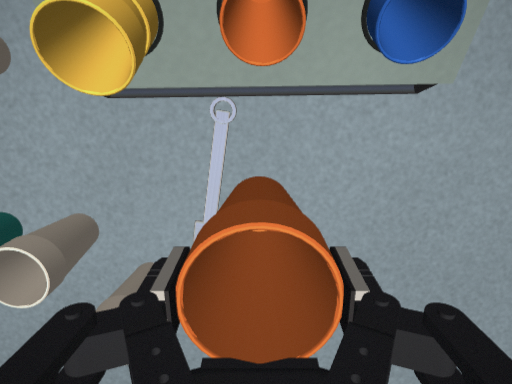

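View pics/top4.png

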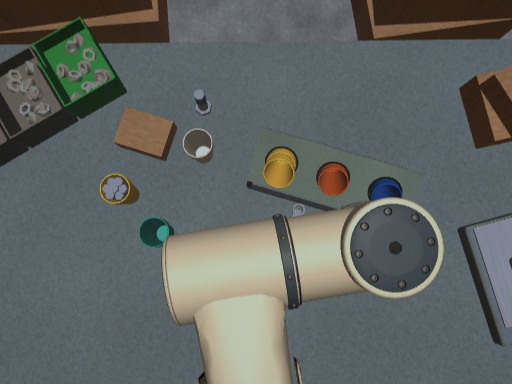

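Call:
move_arm(moves=[{"dp": [4.0, -1.4, 0], "yaw": 0}, {"dp": [4.0, -1.4, 0], "yaw": 0}, {"dp": [4.0, -1.4, 0], "yaw": 0}, {"dp": [4.0, -1.4, 0], "yaw": 0}])

```text
t: 10.22
tool_pos: [0.4836, -0.1095, 0.2584]
tool_rot: [[-0.313, -0.949, 0.034], [-0.95, 0.313, -0.011], [-0.0, -0.036, -0.999]]
wrist_force: [0.6, 0.3, -0.9]
width: 0.759
```

```bash
python3 - <<'E'
from wr import *
import fit,pickle
from fit import mask,resid,hull
s,c=wcam(); im=np.ascontiguousarray(c["img"][:,:,::-1])
print(s["tool_pos"])
def Rr(yaw):
    a=np.radians(30); x=np.array([np.cos(a),0,np.sin(a)]);z=np.array([-np.sin(a),0,np.cos(a)]); y=np.cross(z,x)
    cc,ss=np.cos(yaw),np.sin(yaw); return np.array([[cc,-ss,0],[ss,cc,0],[0,0,1]])@np.c_[x,y,z]
ko,co=mask(c,(180,0,150,150)); kb,cb=mask(c,(340,0,172,150),hue=(95,125),sat=120)
print(cv2.boundingRect(co.astype(np.int32)),cv2.boundingRect(cb.astype(np.int32)))
ok=lambda ct:ct[(ct[:,1]>2)&(ct[:,0]<509)]
co,cb=ok(co),ok(cb)
s2=[(.033,-.027),(.033,0)]
def f(p,z=None,full=False):
    R=Rr(p[2]); o=np.r_[p[:2],.1285 if len(p)<4 else p[3]]
    hs=[hull(c,o,R,s2),hull(c,o+R@[0,-.12,0],R,s2)]
    if full: return hs
    return np.r_[resid(c,co,hs[0]),resid(c,cb,hs[1])]
for p0 in ([.569,-.136,-.326],[.569,-.136,-.326,.1285]):
    r=least_squares(f,p0,diff_step=1e-3,loss="soft_l1",x_scale=[.01,.01,.05]+[.01]*(len(p0)-3)); print(r.x,np.degrees(r.x[2]),np.sqrt(np.mean(f(r.x)**2)))
    p=r.x
    if len(p0)==3: hs=f(p,full=True)
for h in hs: cv2.polylines(im,[h.astype(np.int32)],True,(0,255,0))
cv2.imwrite("pics/wrist5.png",im)
# joint fit with fixed cams: top and scene contours from first stills with known cam
ts={}
for n in ("top","scene"):
    cc=fit.C[n]; cc=dict(cc); cc["img"]=cv2.imread(f"pics/{n}0.png")[:,:,::-1]; ts[n]=cc
mo={"top":((312,155,45,50),(365,170,45,50)),"scene":((160,220,45,42),(98,235,45,37))}
M={n:(mask(ts[n],mo[n][0])[1],mask(ts[n],mo[n][1],hue=(95,125),sat=120)[1]) for n in ts}
for use in (("top",),("scene",),("top","scene"),("top","scene","w")):
  def F(p):
    R=Rr(p[2]); o=np.r_[p[:2],.1285]; out=[]
    for n in use:
        if n=="w": out.append(f(p)); continue
        out+= [resid(ts[n],M[n][0],hull(ts[n],o,R,s2)),resid(ts[n],M[n][1],hull(ts[n],o+R@[0,-.12,0],R,s2))]
    return np.concatenate(out)
  r=least_squares(F,[.569,-.136,-.326],diff_step=1e-3,loss="soft_l1",x_scale=[.01,.01,.05]); print(use,r.x,np.degrees(r.x[2]),np.sqrt(np.mean(F(r.x)**2)))
E
```

```text
[ 0.4836 -0.1091  0.2593]
(219, 26, 82, 92) (359, 23, 94, 93)
[ 0.5677 -0.1371 -0.3026] -17.338033283279138 0.44970053478300603
[ 0.5677 -0.1372 -0.3026  0.1281] -17.33660935677779 0.4389932258168198
('top',) [ 0.5674 -0.1354 -0.3017] -17.285442184289426 0.31767571287364066
('scene',) [ 0.5703 -0.1373 -0.3064] -17.552583838672586 0.4711552373460128
('top', 'scene') [ 0.5688 -0.1364 -0.3034] -17.384380050359955 0.6467913039951434
('top', 'scene', 'w') [ 0.5678 -0.137  -0.3026] -17.33967519390284 0.6036589297304129
```

View pics/wrist5.png

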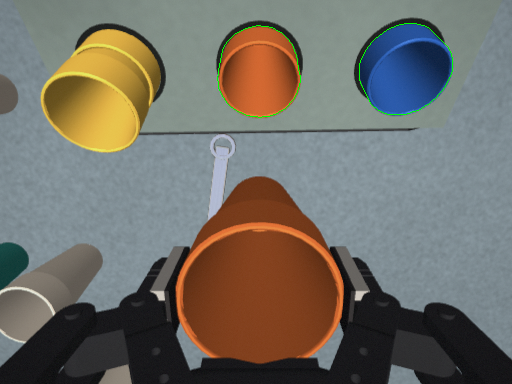

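```bash
cat > wtilt.py <<'E'
from wr import *
import fit
from fit import mask,resid,hull
YAW=np.radians(-17.35); M=np.array([.568,-.137,.1283])
def Rs(a,b=0.):
    x=np.array([np.cos(a),0,np.sin(a)]);z=np.array([-np.sin(a),0,np.cos(a)]); y=np.cross(z,x)
    cc,ss=np.cos(YAW),np.sin(YAW); return np.array([[cc,-ss,0],[ss,cc,0],[0,0,1]])@cv2.Rodrigues(np.array([float(b),0,0]))[0]@np.c_[x,y,z]
secs=[(.023,-.0625),(.0315,.0325),(.033,.0325),(.033,.0625)]
def held(name="pics/wt.png",roi=(150,150,220,234)):
    s,c=wcam(); R=np.array(s["tool_rot"]); g=np.array(s["tool_pos"])-.0187*R[:,2]
    k,ct=mask(c,roi); ct=ct[(ct[:,1]<340)&(ct[:,1]>roi[1]+1)]
    # drop points at fingers
    def f(q):
        Rr=Rs(q[0],q[4]); return np.r_[resid(c,ct,hull(c,g+Rr@np.array([q[1],q[2],-q[3]]),Rr,secs)),q[1]*1000,q[2]*1000,(q[3]-.047)*500]
    r=min((least_squares(f,[a,0,0,.047,0],diff_step=1e-3,loss="soft_l1",x_scale=[.1,.005,.005,.005,.05]) for a in (-.1,.1,.3,.5)),key=lambda r:r.cost); q=r.x
    Rr=Rs(q[0],q[4]); o=g+Rr@np.array([q[1],q[2],-q[3]])
    print("tcp",np.array(s["tool_pos"]),"F",np.array(s["wrist_force"]),"tilt",np.degrees(q[0]),"roll",np.degrees(q[4]),"off mm",q[1:4]*1e3,"rms",np.sqrt(np.mean(f(q)[:-3]**2)))
    R0=Rs(np.radians(30)); print("mid in mouth frame mm",(R0.T@(o-M))*1e3, "angle deg",np.degrees(np.arccos((R0.T@Rr)[2,2])))
    im=np.ascontiguousarray(c["img"][:,:,::-1]); cv2.polylines(im,[hull(c,o,Rr,secs).astype(np.int32)],True,(255,0,0)); cv2.imwrite(name,im)
    return s,q,o
if __name__=="__main__": held()
E
python3 wtilt.py
```

```text
tcp [ 0.4839 -0.1088  0.2594] F [-0.0615  0.265  -0.9194] tilt -1.0905478737283811 roll 0.24076043719239248 off mm [-0.6106 -0.5099 45.7895] rms 0.7408270078648738
mid in mouth frame mm [-26.6768   1.5311 135.5269] angle deg 31.09139604595864
```

View pics/wt.png

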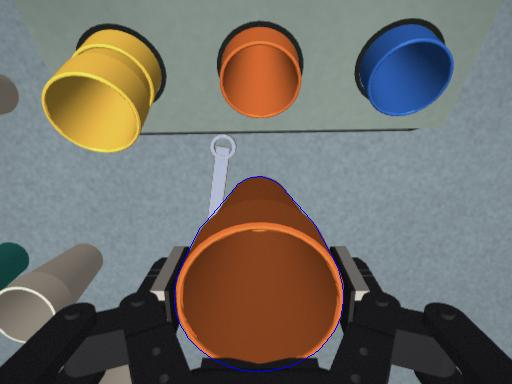

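```bash
cat > path.py <<'E'
from wtilt import *
from scipy.optimize import fsolve
L=108.3
def pose(a,c,d=0):
    a=np.radians(a); ez=np.array([-np.sin(a),np.cos(a)]); ex=np.array([np.cos(a),np.sin(a)])
    s=np.radians(30); Sx=np.array([np.cos(s),np.sin(s)]); Sz=np.array([-np.sin(s),np.cos(s)])
    def f(p):
        Fc=p-23*ex; q=np.array([Fc@Sx,Fc@Sz]); e1=q[0]+30+.09*min(q[1],0)
        e=30*Sx-p; x,z=e@ex,e@ez; return [(e1-d),(x-(23+.0895*z))-c]
    p=fsolve(f,[0,-20]); return p,p+L*ez
xr=np.array([np.cos(YAW),np.sin(YAW)])
for c in (1.5,3):
  for a in (-1,5,10,15,20,25,28,30):
    p,G=pose(a,c); Fs=p
    T=M*1e3+np.r_[xr*G[0],G[1]]-np.array([0,0,18.7])   # TCP if tool vertical
    print(c,a,"foot",p,"G",G,"TCP",T)
E
python3 path.py
```

```text
1.5 -1 foot [ -1.972  -16.8394] G [-0.0819 91.4441] TCP [ 567.9218 -136.9756  201.0441]
1.5 5 foot [  1.5094 -19.4985] G [-7.9296 88.3894] TCP [ 560.4312 -134.6353  197.9894]
1.5 10 foot [  4.6856 -22.3934] G [-14.1205  84.2613] TCP [ 554.522  -132.7892  193.8613]
1.5 15 foot [  8.4169 -26.3521] G [-19.6132  78.2577] TCP [ 549.2792 -131.1512  187.8577]
1.5 20 foot [ 13.2773 -32.2002] G [-23.7635  69.5685] TCP [ 545.3177 -129.9135  179.1685]
1.5 25 foot [ 20.5808 -41.8127] G [-25.1887  56.3405] TCP [ 543.9573 -129.4885  165.9405]
1.5 28 foot [ 27.4791 -51.298 ] G [-23.3647  44.3252] TCP [ 545.6984 -130.0325  153.9252]
1.5 30 foot [ 34.1845 -60.6745] G [-19.9655  33.1161] TCP [ 548.9429 -131.0461  142.7161]
3 -1 foot [ -3.2679 -14.9101] G [-1.3778 93.3734] TCP [ 566.6849 -136.5891  202.9734]
3 5 foot [  0.0196 -17.3821] G [-9.4194 90.5058] TCP [ 559.0092 -134.1911  200.1058]
3 10 foot [  2.9789 -19.9688] G [-15.8272  86.6859] TCP [ 552.8929 -132.2802  196.2859]
3 15 foot [  6.4014 -23.4888] G [-21.6287  81.1209] TCP [ 547.3554 -130.5502  190.7209]
3 20 foot [ 10.7934 -28.6717] G [-26.2473  73.0971] TCP [ 542.9469 -129.1728  182.6971]
3 25 foot [ 17.3128 -37.1701] G [-28.4568  60.983 ] TCP [ 540.838 -128.514  170.583]
3 28 foot [ 23.4283 -45.5434] G [-27.4155  50.0798] TCP [ 541.8319 -128.8245  159.6798]
3 30 foot [ 29.3549 -53.8135] G [-24.7951  39.977 ] TCP [ 544.3331 -129.6059  149.577 ]
```

Call:
move_arm(moves=[{"dp": [3, -1, 0], "yaw": 0.016}, {"dp": [6, -2, 0], "yaw": 0.016}, {"dp": [8.4, -2.77, -1], "yaw": 0.016}, {"dp": [8.4, -2.77, -2.5], "yaw": 0.016}, {"dp": [8.4, -2.77, -3.8], "yaw": 0.016}, {"dp": [8.4, -2.77, -3.8], "yaw": 0.016}, {"dp": [8.4, -2.77, -3.8], "yaw": 0.016}])

```text
t: 11.2
tool_pos: [0.5678, -0.1364, 0.2207]
tool_rot: [[-0.296, -0.955, 0.034], [-0.955, 0.296, -0.011], [-0.0, -0.036, -0.999]]
wrist_force: [0.1, -0.2, -0.8]
width: 0.752
```

```bash
python3 wtilt.py; python3 - <<'E'
from workcell import vision
import cv2
c=vision.camera("scene");cv2.imwrite("pics/scene5.png",cv2.resize(c["img"][120:320,60:320,::-1],None,fx=3,fy=3,interpolation=2))
E
```

```text
tcp [ 0.5685 -0.1365  0.2225] F [-0.3674 -0.1944 -1.1009] tilt 14.367541615978629 roll -0.2960305331540693 off mm [-0.7942 -0.5584 45.0957] rms 4.143184627390935
mid in mouth frame mm [43.1627 -0.1521 54.7329] angle deg 15.634839139463242
```

View pics/scene5.png

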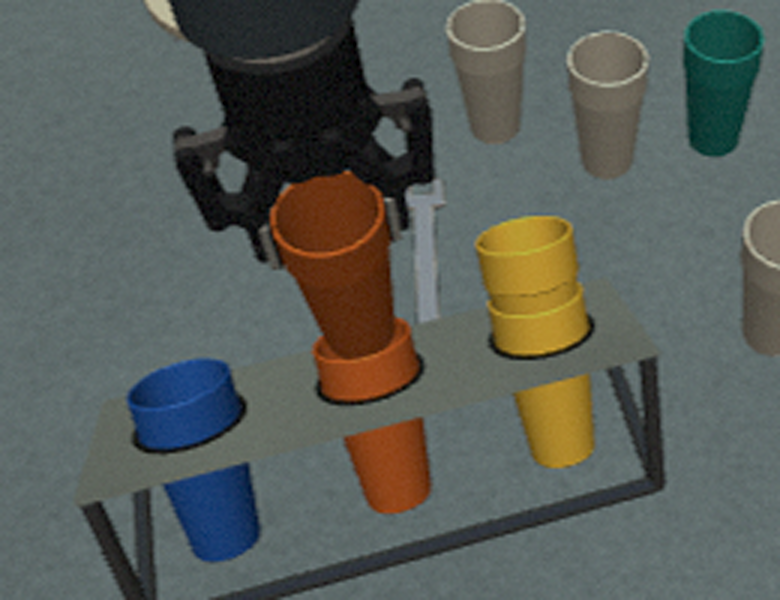

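View pics/wt.png

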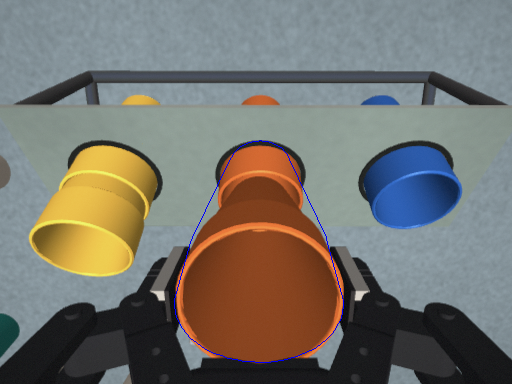

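Call:
move_arm(moves=[{"dp": [0, 0, -0.9], "yaw": 0}, {"dp": [0, 0, -1.75], "yaw": 0}, {"dp": [-0.2, 0.06, -1.8], "yaw": 0}, {"dp": [-0.5, 0.15, -2.0], "yaw": 0}, {"dp": [-0.82, 0.24, -2.25], "yaw": 0}, {"dp": [-1.1, 0.33, -2.45], "yaw": 0}, {"dp": [-1.43, 0.43, -2.65], "yaw": 0}])

```text
t: 11.98
tool_pos: [0.5595, -0.1337, 0.2018]
tool_rot: [[-0.295, -0.954, 0.054], [-0.956, 0.294, -0.015], [-0.002, -0.056, -0.998]]
wrist_force: [8.1, -3.0, 17.4]
width: 0.754
```

```bash
cat > snap.py <<'E'
from wr import *
import sys
n=sys.argv[1]
s,c=wcam(); v=vision.camera("scene")["img"][120:320,90:320,::-1]
print(np.array(s["tool_pos"]),np.array(s["tool_rot"])[:,2],"F",np.array(s["wrist_force"]),"T",np.array(s["torque"]),s["t"])
a=cv2.resize(v,(400,348),interpolation=2); b=cv2.resize(np.ascontiguousarray(c["img"][84:384,100:420,::-1]),(371,348)); cv2.imwrite(f"pics/{n}.png",np.hstack([a,b]))
E
python3 snap.py s6
```

```text
[ 0.5595 -0.1337  0.2018] [ 0.0544 -0.0152 -0.9984] F [ 8.0739 -3.0367 17.4282] T [-1.1078 -3.4986 -0.0105] 11.9833
```

View pics/s6.png

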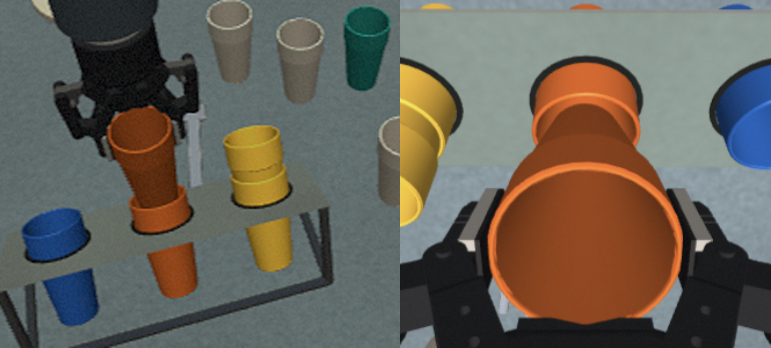

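Call:
move_arm(moves=[{"dp": [-0.5, 0.15, -0.2], "yaw": 0}, {"dp": [-1.0, 0.3, -0.4], "yaw": 0}, {"dp": [-1.4, 0.43, -0.6], "yaw": 0}, {"dp": [-1.7, 0.52, -0.8], "yaw": 0}, {"dp": [-1.9, 0.58, -1.0], "yaw": 0}, {"dp": [-1.9, 0.58, -1.0], "yaw": 0}])

```text
t: 12.58
tool_pos: [0.5494, -0.1306, 0.2031]
tool_rot: [[-0.293, -0.953, 0.083], [-0.956, 0.292, -0.022], [-0.003, -0.086, -0.996]]
wrist_force: [8.1, -3.6, 24.1]
width: 0.759
```

```bash
python3 snap.py s7
```

```text
[ 0.5494 -0.1306  0.2031] [ 0.0832 -0.0224 -0.9963] F [ 8.1355 -3.5953 24.1368] T [-1.5355 -3.9208 -0.0858] 12.5833
```

View pics/s7.png

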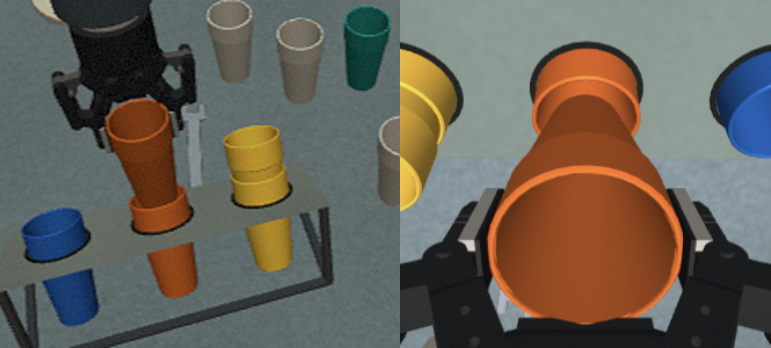

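Call:
move_arm(moves=[{"dp": [-0.1, 0.03, -0.3], "yaw": 0}, {"dp": [-0.2, 0.06, -0.6], "yaw": 0}, {"dp": [-0.2, 0.06, -0.7], "yaw": 0}, {"dp": [-0.2, 0.06, -0.7], "yaw": 0}])

```text
t: 13.02
tool_pos: [0.552, -0.1315, 0.2027]
tool_rot: [[-0.291, -0.952, 0.098], [-0.957, 0.29, -0.026], [-0.003, -0.101, -0.995]]
wrist_force: [2.6, -1.0, 20.7]
width: 0.758
```

```bash
cat > jt.py <<'E'
from wtilt import *
def jt(name=None,vs=None):
    s,c=wcam(); sc=vision.camera("scene"); R=np.array(s["tool_rot"]); g=np.array(s["tool_pos"])-.0187*R[:,2]
    # scene contour: mask near cup, keep points above the seat rim
    pr=proj(sc,g)[0]; roi=(int(pr[0]-50),int(pr[1]-50),100,110)
    k,ct=mask(sc,roi); R0=Rs(np.radians(30)); th=np.linspace(0,6.28,40)
    seat=hull(sc,M,R0,[(.035,-.035),(.035,.004)])
    ct=np.array([p for p in ct if cv2.pointPolygonTest(seat,(float(p[0]),float(p[1])),True)<-2 and p[1]<proj(sc,M)[0][1]])
    kw,cw=mask(c,(100,100,320,284)); seatw=hull(c,M,R0,[(.038,-.035),(.038,.004)])
    cw=np.array([p for p in cw if cv2.pointPolygonTest(seatw,(float(p[0]),float(p[1])),True)<-2 and 205<p[1]<335 and p[1]>proj(c,M)[0][1]])
    def f(q):
        Rr=Rs(q[0],q[4]); o=g+Rr@np.array([q[1],q[2],-q[3]])
        return np.r_[resid(sc,ct,hull(sc,o,Rr,secs)),0.5*resid(c,cw,hull(c,o,Rr,secs)),(q[1]+.0007)*3000,(q[2]+.0005)*3000,(q[3]-.0455)*3000,q[4]*100]
    r=min((least_squares(f,[a,0,0,.0455,0],diff_step=1e-3,loss="soft_l1",x_scale=[.1,.005,.005,.005,.05]) for a in (0,.15,.3,.5)),key=lambda r:r.cost); q=r.x
    Rr=Rs(q[0],q[4]); o=g+Rr@np.array([q[1],q[2],-q[3]]); F=o-.0625*Rr[:,2]
    print("t",s["t"],"tcp",np.array(s["tool_pos"]),"F",np.array(s["wrist_force"]),"toolz",R[:,2])
    print("tilt %.1f roll %.1f"%tuple(np.degrees(q[[0,4]])),"off",q[1:4]*1e3,"rms",np.sqrt(np.mean(f(q)[:len(ct)]**2)),np.sqrt(np.mean(f(q)[len(ct):-4]**2))*2,len(ct),len(cw))
    mm=lambda P:R0.T@(P-M)*1e3
    print("seatframe mid",mm(o),"foot",mm(F),"front corner",mm(F-.023*Rr[:,0]),"grip",mm(g))
    ims=[]
    for cc,(x,y,w,h) in ((sc,(90,110,200,180)),(c,(80,84,340,300))):
        im=np.ascontiguousarray(cc["img"][:,:,::-1]); im=cv2.resize(im,None,fx=2,fy=2,interpolation=2)
        cv2.polylines(im,[(2*hull(cc,o,Rr,secs)+1).astype(np.int32)],True,(255,0,0))
        ims.append(cv2.resize(im[2*y:2*y+2*h,2*x:2*x+2*w],(395,350)))
    cv2.imwrite(name,np.hstack(ims))
import sys; jt(sys.argv[1])
E
python3 jt.py pics/j1.png
```

```text
t 13.1167 tcp [ 0.552  -0.1315  0.2027] F [ 2.8608 -1.3368 20.2868] toolz [ 0.0978 -0.0264 -0.9949]
tilt 2.3 roll 0.3 off [ 0.1069 -0.5375 45.7872] rms 0.7878131457688156 0.4362987027117818 111 240
seatframe mid [ 8.9962  0.1705 49.403 ] foot [-20.0668   0.5379  -5.9274] front corner [-40.4288   0.5433   4.768 ] grip [30.1947  0.4389 89.9902]
```

View pics/j1.png

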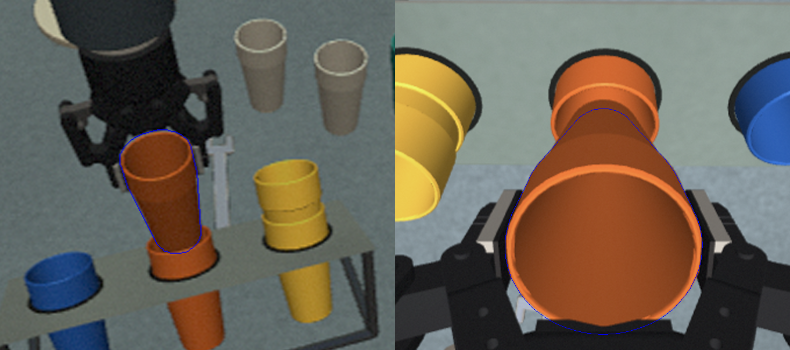

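Call:
move_arm(moves=[{"dp": [0, 0, 3], "yaw": 0}, {"dp": [0, 0, 6], "yaw": 0}, {"dp": [3, -0.95, 6.5], "yaw": 0}, {"dp": [6, -1.9, 6.5], "yaw": 0}, {"dp": [9, -2.85, 6.5], "yaw": 0}, {"dp": [11.8, -3.74, 6.5], "yaw": 0}, {"dp": [11.8, -3.74, 6.5], "yaw": 0}, {"dp": [11.8, -3.74, 6.5], "yaw": 0}])

```text
t: 13.88
tool_pos: [0.6699, -0.1688, 0.2636]
tool_rot: [[-0.292, -0.952, 0.091], [-0.956, 0.291, -0.025], [-0.003, -0.095, -0.996]]
wrist_force: [-1.8, -0.1, -1.1]
width: 0.759
```

```bash
python3 jt.py pics/j2.png
```

```text
t 13.9833 tcp [ 0.6692 -0.1686  0.2667] F [-0.5437  0.6072 -0.1402] toolz [ 0.0953 -0.026  -0.9951]
tilt 17.2 roll -0.1 off [-0.6481 -0.5565 45.6524] rms 0.6331491758167543 0.41916481368405256 65 69
seatframe mid [157.9401  -0.6711  39.4794] foot [144.0765  -0.7303 -21.4636] front corner [121.6495  -0.737  -16.3618] grip [168.6983  -0.0712  83.8502]
```

View pics/j2.png

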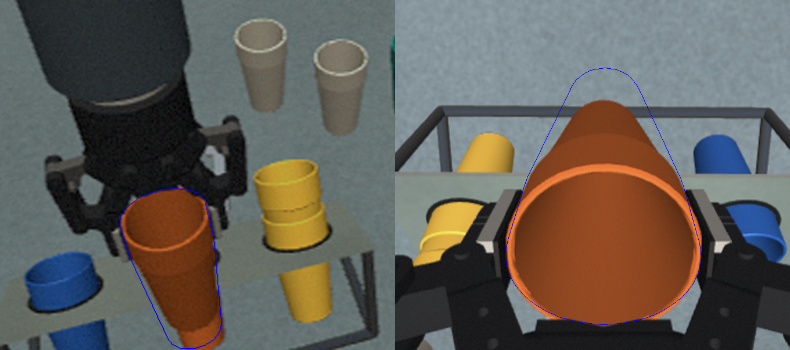

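```bash
python3 - <<'E'
from wtilt import *
held("pics/wt2.png",(100,140,320,244))
E
```

```text
tcp [ 0.6693 -0.1686  0.2688] F [-0.0461 -0.1573 -1.7029] tilt 5.096605403544041 roll 0.32035386639018193 off mm [-0.0161 -0.5501 45.7883] rms 0.7518556224682358
mid in mouth frame mm [150.4894  -0.3375  44.1289] angle deg 24.905229135291947
```

View pics/wt2.png

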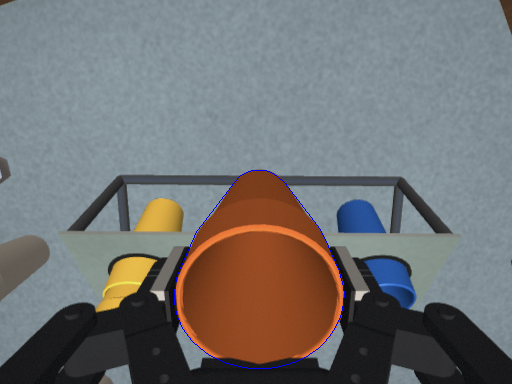

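Call:
move_arm(moves=[{"dp": [0, 0, -3], "yaw": 0}, {"dp": [0, 0, -6], "yaw": 0}, {"dp": [0, 0, -7.1], "yaw": 0}, {"dp": [-0.7, 0.2, -7.1], "yaw": 0}, {"dp": [-1.4, 0.43, -7.1], "yaw": 0}, {"dp": [-2.0, 0.6, -7.0], "yaw": 0}, {"dp": [-2.5, 0.78, -7.0], "yaw": 0}, {"dp": [-3.0, 0.93, -7.0], "yaw": 0}, {"dp": [-3.4, 1.06, -7.0], "yaw": 0}])

```text
t: 14.98
tool_pos: [0.6385, -0.1588, 0.2033]
tool_rot: [[-0.291, -0.95, 0.111], [-0.957, 0.289, -0.029], [-0.005, -0.114, -0.993]]
wrist_force: [7.5, -2.8, -2.6]
width: 0.756
```

```bash
python3 - <<'E'
from wtilt import *
held("pics/wt3.png",(100,100,320,284))
E
```

```text
tcp [ 0.6381 -0.1586  0.2035] F [ 6.4512 -2.0727 -1.1939] tilt 14.05691274427102 roll 0.14591681088939149 off mm [ 1.3729 -0.6093 46.188 ] rms 0.9181914441502881
mid in mouth frame mm [97.2145 -0.3442  0.8446] angle deg 15.943655514846638
```

View pics/wt3.png

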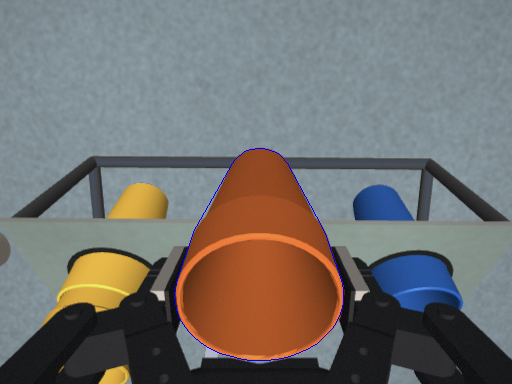

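Call:
move_arm(moves=[{"dp": [-0.5, 0.16, 0], "yaw": 0}, {"dp": [-1.0, 0.31, 0], "yaw": 0}, {"dp": [-1.5, 0.47, 0], "yaw": 0}, {"dp": [-2.0, 0.62, 0], "yaw": 0}, {"dp": [-2.5, 0.78, -0.1], "yaw": 0}, {"dp": [-2.5, 0.78, -0.1], "yaw": 0}])

```text
t: 15.63
tool_pos: [0.6157, -0.1513, 0.2073]
tool_rot: [[-0.29, -0.949, 0.121], [-0.957, 0.288, -0.03], [-0.006, -0.125, -0.992]]
wrist_force: [5.9, -1.9, 1.4]
width: 0.758
```

```bash
python3 - <<'E'
from wtilt import *
held("pics/wt4.png",(100,60,320,324))
E
```

```text
tcp [ 0.6159 -0.1514  0.2074] F [ 5.266  -1.1034  1.3304] tilt 25.638910961158594 roll 0.19620898990272567 off mm [ 3.07   -0.626  47.1377] rms 0.998096258982746
mid in mouth frame mm [89.6132 -0.0704 13.4304] angle deg 4.364537105348305
```

View pics/wt4.png

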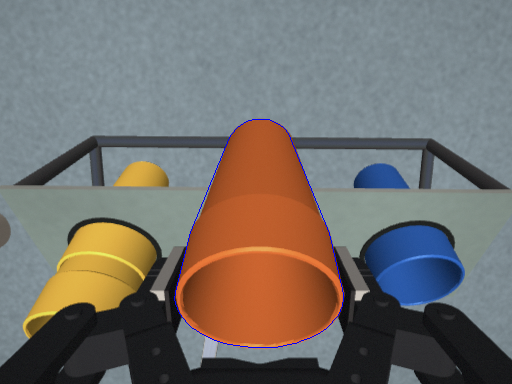

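Call:
move_arm(moves=[{"dp": [-0.5, 0.16, 0], "yaw": 0}, {"dp": [-1.0, 0.31, -0.05], "yaw": 0}, {"dp": [-1.1, 0.34, -0.1], "yaw": 0}, {"dp": [-1.1, 0.34, -0.1], "yaw": 0}])

```text
t: 16.12
tool_pos: [0.6078, -0.1485, 0.2111]
tool_rot: [[-0.289, -0.948, 0.132], [-0.957, 0.287, -0.032], [-0.007, -0.135, -0.991]]
wrist_force: [5.2, -0.8, 4.1]
width: 0.757
```

```bash
python3 - <<'E'
from wtilt import *
held("pics/wt5.png",(100,60,320,324))
E
```

```text
tcp [ 0.6079 -0.1486  0.2111] F [ 4.9486 -1.8118  5.2568] tilt 28.663486903498455 roll 0.27902512810061564 off mm [ 3.4167 -0.6172 47.3373] rms 1.0179359792385037
mid in mouth frame mm [86.7159  0.2671 20.8589] angle deg 1.358467627235391
```

Call:
move_arm(moves=[{"dp": [-0.5, 0.16, -0.1], "yaw": 0}, {"dp": [-0.9, 0.28, -0.2], "yaw": 0}, {"dp": [-0.9, 0.28, -0.2], "yaw": 0}])

```text
t: 16.52
tool_pos: [0.6008, -0.1461, 0.2125]
tool_rot: [[-0.288, -0.947, 0.14], [-0.957, 0.287, -0.033], [-0.008, -0.143, -0.99]]
wrist_force: [6.8, -0.5, 3.0]
width: 0.751
```

```bash
python3 - <<'E'
from wtilt import *
held("pics/wt5.png",(100,60,320,324))
E
```

```text
tcp [ 0.6011 -0.1461  0.2125] F [ 4.9808 -0.9863  4.0676] tilt 31.400622538839915 roll 0.38558912572412457 off mm [ 3.7901 -0.6075 47.5237] rms 1.0195518481103945
mid in mouth frame mm [83.73    0.622  25.7456] angle deg 1.4393250532440964
```

Call:
move_arm(moves=[{"dp": [0.3, -0.1, 2.5], "yaw": 0}, {"dp": [0, 0, 5.5], "yaw": 0}, {"dp": [-3, 0.93, 6], "yaw": 0}, {"dp": [-6, 1.86, 6], "yaw": 0}, {"dp": [-9.5, 2.97, 5], "yaw": 0}, {"dp": [-9.5, 2.97, 3.5], "yaw": 0}, {"dp": [-9.5, 2.97, 3.5], "yaw": 0}, {"dp": [-9.5, 2.97, 3.5], "yaw": 0}])

```text
t: 17.33
tool_pos: [0.5049, -0.1164, 0.2475]
tool_rot: [[-0.288, -0.948, 0.137], [-0.958, 0.286, -0.033], [-0.007, -0.141, -0.99]]
wrist_force: [1.2, 0.7, -0.3]
width: 0.756
```

```bash
python3 snap.py s8; python3 - <<'E'
from workcell import vision
import cv2
for n in("scene","top"):
    c=vision.camera(n); cv2.imwrite(f"pics/{n}8.png",c["img"][:,:,::-1])
E
```

```text
[ 0.5049 -0.1164  0.2475] [ 0.1369 -0.0334 -0.99  ] F [ 1.2288  0.7239 -0.2832] T [0.1283 0.4198 0.0313] 17.3333
```

View pics/s8.png

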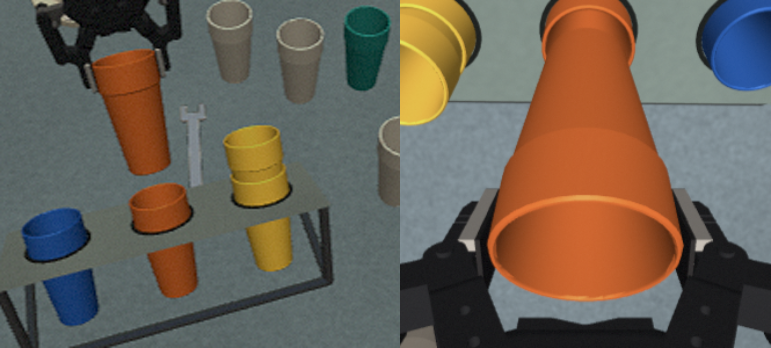

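View pics/top8.png

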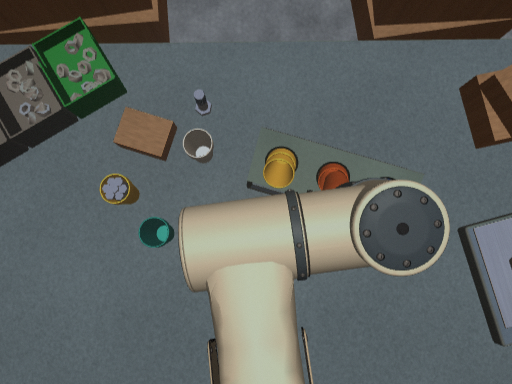

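```bash
cat > jt2.py <<'E'
from wtilt import *
import sys
s,c=wcam(); sc=vision.camera("scene"); R=np.array(s["tool_rot"]); g=np.array(s["tool_pos"])-.0187*R[:,2]
mid=g+Rs(np.radians(30))@np.array([.003,0,-.047]); R0=Rs(np.radians(30))
pr=proj(sc,mid)[0]; k,ct=mask(sc,(int(pr[0]-40),max(int(pr[1]-55),0),80,100))
S=lambda cc:hull(cc,M,R0,[(.036,-.035),(.036,.002)])
flt=lambda cc,ct:np.array([p for p in ct if cv2.pointPolygonTest(S(cc),(float(p[0]),float(p[1])),True)<-3])
hs=hull(sc,mid,R0,[(.05,-.0705),(.05,.0705)]); hw=hull(c,mid,R0,[(.045,-.0655),(.045,.07)])
ct=np.array([p for p in flt(sc,ct) if cv2.pointPolygonTest(hs,(float(p[0]),float(p[1])),True)>0])
kw,cw=mask(c,(100,5,320,370)); cw=np.array([p for p in flt(c,cw) if cv2.pointPolygonTest(hw,(float(p[0]),float(p[1])),True)>0 and p[1]>6])
res={}
for use in ("s","w","sw"):
    def f(q):
        Rr=Rs(q[0],q[4]); o=g+Rr@np.array([q[1],q[2],-q[3]])
        return np.r_[resid(sc,ct,hull(sc,o,Rr,secs)) if 's' in use else [],.5*resid(c,cw,hull(c,o,Rr,secs)) if 'w' in use else [],q[1]*300,q[2]*300,(q[3]-.047)*300]
    r=least_squares(f,[.52,.002,0,.047,0],diff_step=1e-3,loss="soft_l1",x_scale=[.1,.005,.005,.005,.05]); q=r.x
    Rr=Rs(q[0],q[4]); o=g+Rr@np.array([q[1],q[2],-q[3]])
    print(use,"tilt %.2f roll %.2f"%tuple(np.degrees(q[[0,4]])),"off",q[1:4]*1e3,"rms",np.sqrt(np.mean(f(q)[:-3]**2)),"mid seat",(R0.T@(o-M))*1e3)
print("tcp",np.array(s["tool_pos"]),"t",s["t"],"F",np.array(s["wrist_force"]),len(ct),len(cw))
ims=[]
for cc,(x,y,w,h) in ((sc,(90,90,200,180)),(c,(80,84,340,300))):
    im=np.ascontiguousarray(cc["img"][:,:,::-1]); im=cv2.resize(im,None,fx=2,fy=2,interpolation=2)
    cv2.polylines(im,[(2*hull(cc,o,Rr,secs)+1).astype(np.int32)],True,(255,0,0))
    ims.append(cv2.resize(im[2*y:2*y+2*h,2*x:2*x+2*w],(395,350)))
cv2.imwrite(sys.argv[1],np.hstack(ims))
E
python3 jt2.py pics/j3.png
```

```text
s tilt 30.03 roll 0.21 off [-5.5221 -0.506  50.8166] rms 0.5704383412836744 mid seat [  5.2381   0.7048 102.2512]
w tilt 28.98 roll 0.44 off [ 3.9171 -0.6046 47.8973] rms 0.45146514083233336 mid seat [ 13.8035   0.7476 105.1094]
sw tilt 29.11 roll 0.44 off [ 3.7681 -0.5881 47.9699] rms 0.5358266526480536 mid seat [ 13.7571   0.7639 105.046 ]
tcp [ 0.5067 -0.1166  0.2477] t 17.6333 F [-0.1907  0.4649 -1.5147] 183 486
```

View pics/j3.png

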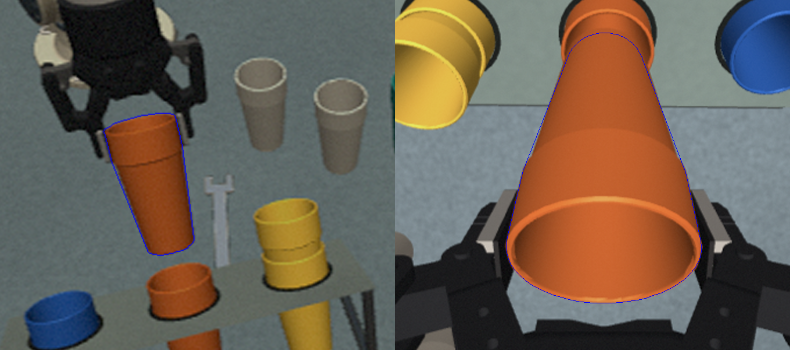

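Call:
move_arm(moves=[{"dp": [-1.17, 0.29, -0.69], "yaw": 0}, {"dp": [-1.17, 0.29, -0.69], "yaw": 0}, {"dp": [-0.3, 0.02, -2.2], "yaw": 0}, {"dp": [0.5, -0.23, -3.7], "yaw": 0}, {"dp": [0.5, -0.23, -3.7], "yaw": 0}, {"dp": [0.5, -0.23, -3.7], "yaw": 0}])

```text
t: 18.23
tool_pos: [0.5113, -0.119, 0.21]
tool_rot: [[-0.289, -0.948, 0.137], [-0.957, 0.287, -0.034], [-0.007, -0.141, -0.99]]
wrist_force: [-0.4, 0.4, -1.0]
width: 0.756
```

```bash
python3 jt2.py pics/j4.png
```

```text
s tilt 31.82 roll 0.31 off [-15.9507  -0.834   52.1146] rms 0.48831468775680853 mid seat [-16.8053  -0.2679  66.3529]
w tilt 28.59 roll 0.44 off [ 3.9483 -0.6064 48.0047] rms 0.4461389372930064 mid seat [ 0.2495 -0.015  70.8614]
sw tilt 28.67 roll 0.46 off [ 3.8456 -0.5885 48.0581] rms 0.5378272050560935 mid seat [ 0.2066  0.017  70.814 ]
tcp [ 0.5119 -0.119   0.2116] t 18.3333 F [ 0.1833 -0.0979 -0.8955] 143 462
```

View pics/j4.png

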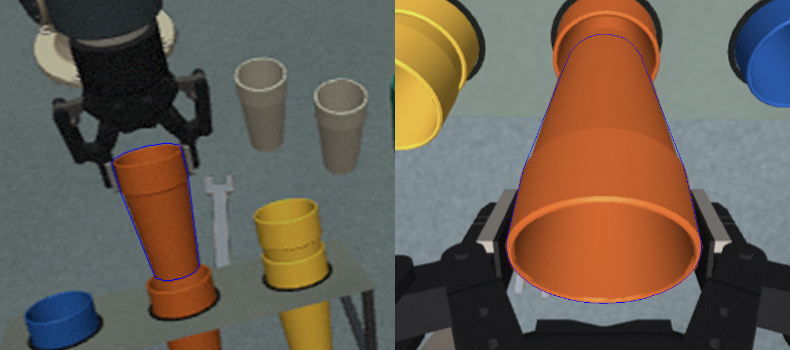

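Call:
move_arm(moves=[{"dp": [0.48, -0.15, -0.87], "yaw": 0}, {"dp": [0.95, -0.3, -1.73], "yaw": 0}, {"dp": [1.43, -0.45, -2.6], "yaw": 0}, {"dp": [1.91, -0.6, -3.46], "yaw": 0}, {"dp": [2.42, -0.76, -4.4], "yaw": 0}, {"dp": [2.42, -0.76, -4.4], "yaw": 0}, {"dp": [2.42, -0.76, -4.4], "yaw": 0}])

```text
t: 19.02
tool_pos: [0.5357, -0.1267, 0.1664]
tool_rot: [[-0.289, -0.947, 0.138], [-0.957, 0.287, -0.034], [-0.007, -0.142, -0.99]]
wrist_force: [-1.4, 0.1, -2.6]
width: 0.756
```

```bash
python3 jt2.py pics/j5.png
```

```text
s tilt 32.54 roll 0.32 off [-6.4481 -0.6495 50.1661] rms 0.5841710743906408 mid seat [-7.4589 -0.2174 17.7515]
w tilt 28.61 roll 0.42 off [ 4.0247 -0.602  47.7635] rms 0.4471221197098688 mid seat [-0.368  -0.1378 20.3066]
sw tilt 28.74 roll 0.42 off [ 3.956  -0.5902 47.7903] rms 0.5172420223210211 mid seat [-0.3348 -0.1265 20.2876]
tcp [ 0.5354 -0.1265  0.1672] t 19.1167 F [-1.4654 -1.0057 -3.2464] 94 386
```

View pics/j5.png

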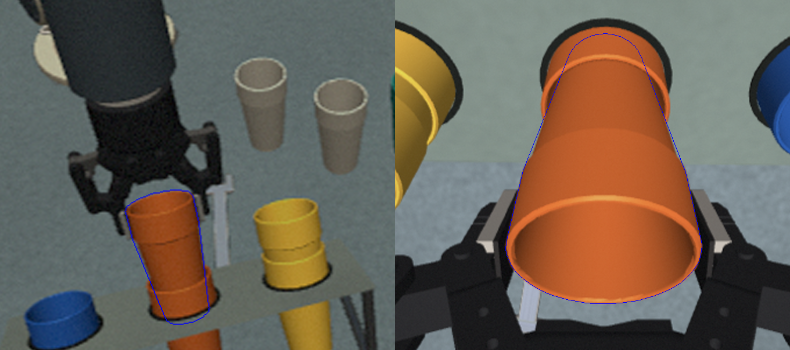

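Call:
move_arm(moves=[{"dp": [0.3, -0.09, -0.5], "yaw": 0}, {"dp": [0.57, -0.17, -1.0], "yaw": 0}, {"dp": [0.84, -0.25, -1.5], "yaw": 0}, {"dp": [1.1, -0.34, -2.0], "yaw": 0}, {"dp": [1.38, -0.42, -2.45], "yaw": 0}, {"dp": [1.38, -0.42, -2.45], "yaw": 0}, {"dp": [1.38, -0.42, -2.45], "yaw": 0}])

```text
t: 19.8
tool_pos: [0.5478, -0.1306, 0.1419]
tool_rot: [[-0.289, -0.948, 0.136], [-0.957, 0.287, -0.033], [-0.008, -0.14, -0.99]]
wrist_force: [-2.4, 0.4, -6.0]
width: 0.749
```

```bash
python3 jt2.py pics/j6.png
```

```text
s tilt 31.06 roll 0.03 off [ 0.2026 -0.4628 49.2222] rms 0.35612056847463847 mid seat [-3.346  -0.5099 -9.4173]
w tilt 28.83 roll 0.38 off [ 4.5279 -0.6023 47.2855] rms 0.19044453196952196 mid seat [-0.8914 -0.4139 -7.5775]
sw tilt 28.97 roll 0.39 off [ 4.4907 -0.5934 47.3035] rms 0.2753751820465845 mid seat [-0.8207 -0.4006 -7.5866]
tcp [ 0.5479 -0.1306  0.142 ] t 19.9 F [-3.0294 -0.627  -7.4216] 68 337
```

View pics/j6.png

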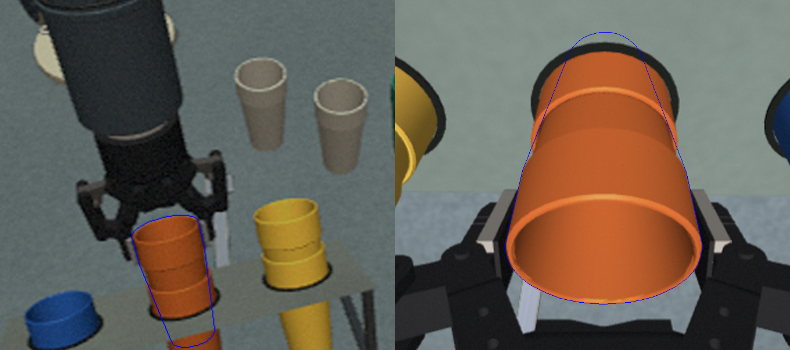

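Call:
move_arm(moves=[{"dp": [0.02, 0, -0.2], "yaw": 0}, {"dp": [0.1, -0.03, -0.35], "yaw": 0}, {"dp": [0.18, -0.05, -0.5], "yaw": 0}, {"dp": [0.27, -0.08, -0.65], "yaw": 0}, {"dp": [0.27, -0.08, -0.65], "yaw": 0}])

```text
t: 20.42
tool_pos: [0.5501, -0.1314, 0.136]
tool_rot: [[-0.289, -0.948, 0.136], [-0.957, 0.287, -0.033], [-0.007, -0.14, -0.99]]
wrist_force: [-6.4, 0.7, -2.2]
width: 0.758
```

```bash
python3 jt2.py pics/j7.png
```

```text
s tilt 32.46 roll 0.04 off [ 0.6491 -0.369  48.732 ] rms 0.28196336174270153 mid seat [ -2.5488  -0.5137 -15.2356]
w tilt 29.08 roll 0.36 off [ 4.6451 -0.594  47.2095] rms 0.17671250416388448 mid seat [ -1.4002  -0.5235 -13.8565]
sw tilt 29.23 roll 0.36 off [ 4.6104 -0.5835 47.2253] rms 0.26383250904414973 mid seat [ -1.3145  -0.5168 -13.8616]
tcp [ 0.5502 -0.1314  0.1361] t 20.5167 F [-6.065   0.7083 -1.1633] 63 321
```

Call:
move_arm(moves=[{"dp": [-0.05, 0.01, -0.1], "yaw": 0}, {"dp": [0.0, 0, -0.2], "yaw": 0}, {"dp": [0.02, 0, -0.25], "yaw": 0}])

```text
t: 20.87
tool_pos: [0.5505, -0.1315, 0.1346]
tool_rot: [[-0.289, -0.947, 0.137], [-0.957, 0.287, -0.034], [-0.007, -0.141, -0.99]]
wrist_force: [-6.9, 1.6, 1.4]
width: 0.755
```

```bash
python3 jt2.py pics/j8.png
```

```text
s tilt 29.66 roll -0.10 off [ 1.0664 -0.5095 49.9757] rms 0.3020703168924262 mid seat [ -5.0057  -0.7339 -18.0171]
w tilt 29.25 roll 0.37 off [ 4.6464 -0.6005 47.237 ] rms 0.17674361900082683 mid seat [ -1.7509  -0.4996 -15.3334]
sw tilt 29.35 roll 0.35 off [ 4.6116 -0.595  47.267 ] rms 0.2849120797854697 mid seat [ -1.6961  -0.5046 -15.3552]
tcp [ 0.5505 -0.1315  0.1346] t 20.9667 F [-6.6276  1.1119  0.584 ] 62 321
```

View pics/j8.png

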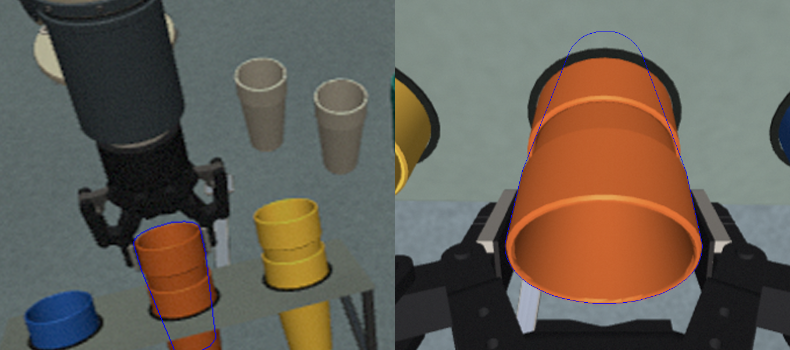

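Call:
move_arm(moves=[{"dp": [-0.03, 0.01, 0], "yaw": 0}, {"dp": [-0.03, 0.01, 0], "yaw": 0}])

```text
t: 21.23
tool_pos: [0.5503, -0.1315, 0.1349]
tool_rot: [[-0.289, -0.947, 0.138], [-0.957, 0.287, -0.034], [-0.007, -0.142, -0.99]]
wrist_force: [-5.0, 0.4, -2.4]
width: 0.758
```

Call:
move_arm(moves=[{"dp": [0, 0, 0], "yaw": 0}, {"dp": [0, 0, 0], "yaw": 0}, {"dp": [0, 0, 0], "yaw": 0}, {"dp": [0, 0, 0], "yaw": 0}, {"dp": [0, 0, 0], "yaw": 0}, {"dp": [0, 0, 0], "yaw": 0}], claw=-1)

```text
t: 21.73
tool_pos: [0.5508, -0.1314, 0.1353]
tool_rot: [[-0.289, -0.947, 0.139], [-0.957, 0.287, -0.034], [-0.008, -0.143, -0.99]]
wrist_force: [-0.1, -1.0, 0.6]
width: 1.001
```

```bash
python3 snap.py s9
```

```text
[ 0.5508 -0.1314  0.1353] [ 0.1391 -0.0339 -0.9897] F [-0.1259 -0.9549  0.6288] T [0.059  0.361  0.0405] 21.7333
```

View pics/s9.png

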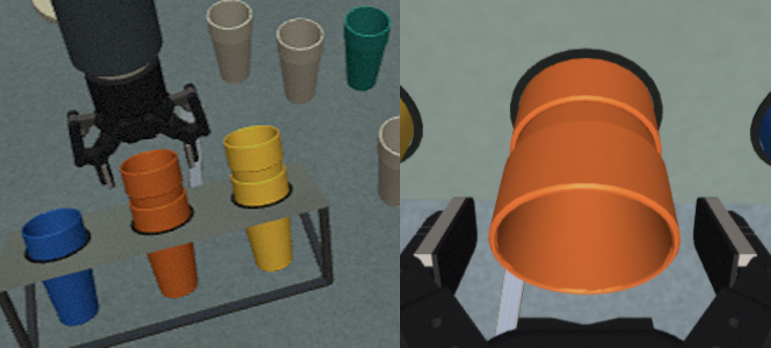

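Call:
move_arm(moves=[{"dp": [-0.3, 0.07, 2], "yaw": 0}, {"dp": [-0.6, 0.14, 4], "yaw": 0}, {"dp": [-1.1, 0.27, 8], "yaw": 0}, {"dp": [-1.7, 0.4, 12], "yaw": 0}, {"dp": [-5, 1.5, 14], "yaw": 0}, {"dp": [-8, 2.5, 14], "yaw": 0}, {"dp": [-8, 2.5, 14], "yaw": 0}, {"dp": [-8, 2.5, 14], "yaw": 0}])

```text
t: 22.5
tool_pos: [0.4697, -0.1061, 0.2762]
tool_rot: [[-0.288, -0.947, 0.141], [-0.958, 0.286, -0.033], [-0.009, -0.145, -0.989]]
wrist_force: [0.2, 0.5, -1.0]
width: 0.998
```

```bash
cat > fin.py <<'E'
from wtilt import *
s,c=wcam(); sc=vision.camera("scene"); R0=Rs(np.radians(30))
# fit loose-in-seat cup: band hulls; proud part: circle r33 at rim and -30 (band), taper to seat mouth, seat band r33
def ct(cc,roi,):
    return mask(cc,roi)[1]
pm=proj(c,M)[0]; ps=proj(sc,M)[0]
cw=ct(c,(max(int(pm[0]-80),0),max(int(pm[1]-90),3),160,200)); cs=ct(sc,(int(ps[0]-30),int(ps[1]-45),56,65))
# use only points nearer the rim of the inner cup: farther than band lower edge
def model(q):
    Rr=Rs(np.radians(30)+q[3],q[4]); o=M+R0@q[:3]; return o,Rr
sb=[(.033,.0325),(.033,.0625)]
def sel(cc,ctr):
    o,Rr=model(np.array([0,0,-.018,0,0])); d=proj(cc,np.array([o+.0625*Rr[:,2],o+.0325*Rr[:,2]])); ax=d[0]-d[1]
    h=hull(cc,o,Rr,[(.040,.036),(.040,.07)])
    return np.array([p for p in ctr if cv2.pointPolygonTest(h,(float(p[0]),float(p[1])),True)>0 and (p-d[1])@ax>0.25*(ax@ax)])
cw,cs=sel(c,cw),sel(sc,cs)
for use in ("w","s","ws"):
    def f(q):
        o,Rr=model(q); return np.r_[.5*resid(c,cw,hull(c,o,Rr,sb)) if 'w' in use else [],resid(sc,cs,hull(sc,o,Rr,sb)) if 's' in use else [],q[3]*20,q[4]*20]
    r=least_squares(f,[0,0,-.018,0,0],diff_step=1e-3,loss="soft_l1",x_scale=[.005,.005,.005,.05,.05]); q=r.x
    print(use,"mid mm",q[:3]*1e3,"tilt err deg",np.degrees(q[3:]),"rms",np.sqrt(np.mean(f(q)[:-2]**2)),len(cw),len(cs))
print("t",s["t"],np.array(s["tool_pos"]),np.array(s["wrist_force"]))
top=vision.camera("top"); cv2.imwrite("pics/topf.png",top["img"][:,:,::-1])
o,Rr=model(q); ims=[]
for cc,p,w in ((c,pm,110),(sc,ps,60)):
    im=cv2.resize(np.ascontiguousarray(cc["img"][:,:,::-1]),None,fx=3,fy=3,interpolation=2); cv2.polylines(im,[(3*hull(cc,o,Rr,sb)+1).astype(np.int32)],True,(255,0,0))
    x,y=max(int(p[0]-w),0),max(int(p[1]-w),0); ims.append(cv2.resize(im[3*y:3*y+6*w,3*x:3*x+6*w],(395,395)))
cv2.imwrite("pics/fin.png",np.hstack(ims))
E
python3 fin.py
```

```text
w mid mm [ -1.4738  -0.3367 -19.4494] tilt err deg [0.0337 0.0815] rms 0.1433000775334605 133 53
s mid mm [-16.7879  -0.485  -25.1337] tilt err deg [-0.0001  0.0191] rms 0.2862819422626441 133 53
ws mid mm [ -1.6944   0.14   -19.6354] tilt err deg [-0.0742  0.6031] rms 0.22874882952518316 133 53
t 22.6 [ 0.4707 -0.1064  0.275 ] [ 1.1446 -0.9159 -0.1737]
```

View pics/fin.png

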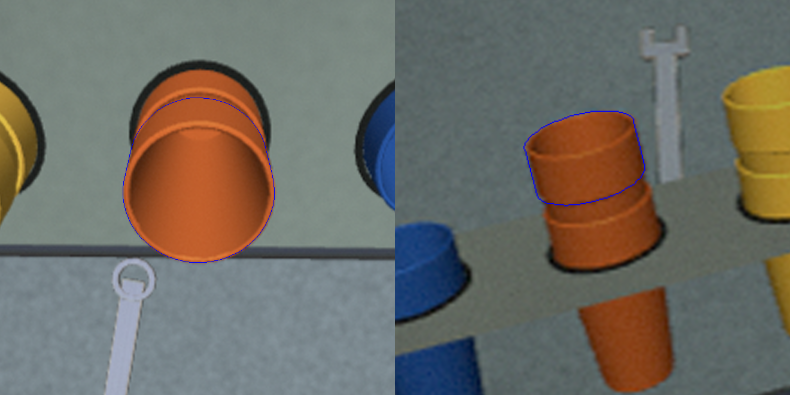

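View pics/topf.png

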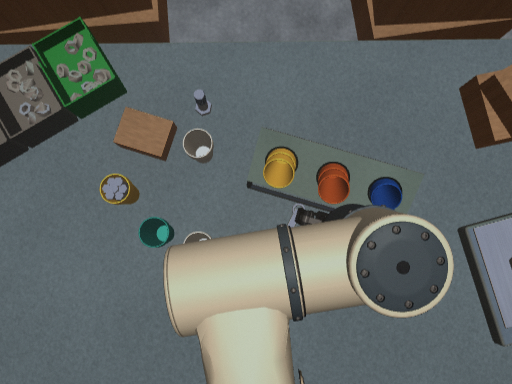

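```bash
python3 -c "
from workcell import bot
print(bot.hand_in())"
```

```text
the job is handed in; nothing more can be done
None
```

The loose orange cup is nested in the hanging orange cup, released and resting on its own weight. I handed the job in with the clock at 22.6 s.

**How it went:** The moves only allow shifts and a turn about the vertical, so the tool could not tilt the cup itself. Tilting it in the grip against the counter, and then against the front of the hanging cup's mouth, did not work. The largest force seen was 43.6 N, on the counter; against the hanging cup it peaked at about 26 N. I then drew the cup against the rack's fixed back edge, which swung it in the grip to about 29–30°. From there I lowered it along the hanging cup's axis. I let go about 2.5 mm short of home, with forces of about 7 N or less.

**Last checks:**
- **Position:** The wrist camera puts the cup's middle about 19.5 mm inside the mouth. It is 1.5 mm off the axis, with a tilt error under 1°. All of these are within the limits.
- **Disagreement:** The scene camera on its own gave −17 mm along x and −25 mm depth. It barely constrains those directions for this view, so I set that result aside. The picture itself and the combined fit agree with the wrist camera.
- **Robot:** The gripper is open, well clear of everything, and the wrist reads about zero force.
- **Other things:** The cup of bolts, carton and big bolt look unmoved in the last top view. The wrench was partly hidden by the arm, but its visible part was in place and I never touched it.
- **Not measured:** The contact force between the two cups cannot be read directly. I judge it low from the gentle release.

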